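# Roll a mallet head slot-up in its V-block and fit the handle

## Task

Roll the wooden mallet head in its V-block until the slot for the handle faces straight up, and let go of it there. Then take the handle out of its stand and push its flat tongue fully home in the slot, so that the mallet is left standing upright in the V-block, with the other things on the bench left where they are.

Things in the scene. Friction and masses are not known exactly. Their poses are not given: they have to be found in the camera images.
- head_mid (a point): Centre of the loose mallet head: dark wooden drum with brass end discs, lying in the V-block; diameter 52 mm, length 60 mm, 0.2 kg, ends flat. The point is on the drum's axis, half-way along. x axis: along the drum's axis; z axis: from the centre out through the slot (z up = slot up). At the start the slot faces down or sideways-down, over 105 degrees from up, on either side.
- slot_mouth (a point): Centre of the mouth of the drum's blind slot, 26 mm from the drum's axis. The slot is 27 mm long (x, along the drum) by 13 mm wide (y), 30 mm deep; z points out of it. A yellow stripe runs along the drum exactly opposite the slot; a white mark on each brass end runs from the centre towards the slot.
- cradle (a point): Where the drum's centre lies when it rests in the V-block: 51 mm above the bench. Fixed wooden block, two faces at 45 degrees, the V running along its x axis; 40 mm long (the drum overhangs 10 mm at each end), 110 mm wide along y at its foot, the V's upper edges 44 mm above the bench and 30 mm either side of the axis. z up.
- handle_mid (a point): Point on the axis of the loose light-wood handle, 55 mm above its collar's underside; stands upright in its stand, 0.06 kg. z: up along it. Grip: bar 22 mm (x) by 15 mm (y), from 47 mm below this point to 53 mm above; red line along x on its top. Below it a collar, 36 mm across, 8 mm high. Fully home, the collar rests on the drum and this point is 81 mm from the drum's centre.
- tongue_tip (a point): Lower end of the handle's flat tongue, below the collar, hidden in the stand at the start: 24 mm (x) by 10 mm (y), 26 mm long, with a rounded tip; 81 mm below the point on the grip. Same axes as the handle. It fits the slot with its x along the drum, either way round.
- stand_top (a point): Centre of the top of the handle's fixed stand, a light wooden block 85 x 85 mm, 40 mm high, with a round 29 mm hole through it in which the tongue hangs; the collar rests on the top. z up.
Things that resemble listed ones, but are neither listed nor needed, are in the scene too. What is shaped like the part that bears handle_mid but green is not meant.

How it is judged:
By the outcome, as a careful person would: the job done as asked, in the order asked, and still so for the second after the job is handed in, with the robot touching nothing.
It also fails if it takes over 72 s, if anything falls off the work surface, if the arm or the gripper's body presses on something with over 40 N, if the wrist force passes 120 N, or if a joint passes its speed limit or range.

## Robot

A 6-joint arm with a two-finger parallel gripper is mounted at the origin on the work surface. World frame = base frame: x ahead of the robot, y to its left, z up, the work surface at z = 0. Lengths are in m, angles in rad, forces in N, time in s.
With the tool pointing down it reaches from about 0.35 to 0.975 m from the base axis. Payload 4.9 kg.
Tool frame: the origin (TCP) lies midway between the tips of the shut fingers; the grasp point (between the pads) lies 19 mm behind it (grip_depth is the distance from the TCP to the grasp point, in m); x points along the fingers, y is the direction in which the jaws open and shut, and the axes are right-handed (so a half turn about x gives the same grasp; the last joint's range is limited). The gripper opens to 85 mm and grips with 20 to 120 N. Pads are 22 mm wide; open, the fingers measure 114 mm over their backs; the gripper's body (76 mm by 85 mm) begins 54 mm behind the grasp point. The pads swing forward as they close: fully open they stand 13 mm farther back than shut.
Start: joints at [-1.461, 0.053, 1.613, -0, 1.476, -0.119], TCP at [0.142, -0.609, 0.231] pointing down, gripper open.
Joint ranges: [-3.01, 3.01], [-1.01, 2.22], [0.06, 2.58], [-1.02, 4.17], [0.09, 2.62], [-3.14, 3.14]. Speed limits (rad/s): [2.57, 2.57, 3.14, 3.14, 3.14, 3.14].

## Interface

Orientations are given as a rotation vector (axis times angle).
In Python, from workcell import * gives the robot as it stands.
- The arm moves only by the shell command python3 -m creep 'ROWS' [FORCE]. ROWS is a JSON object of lists of equal length, an entry for each row: "rot": the turn, a rotation vector about the world's x, y, z in rad, a list of three; "offset": the shift along the world's x, y, z in mm, a list of three; "grip": the finger opening in mm, from 0 to 85.4. A call has 1 to 5 rows; each row is the pose to reach, as a shift and turn from the pose commanded when the call began; what a row does not reach only later rows make up. A row lasts 1/10 s, in which the tool goes at most 50 mm and 8.59 degrees, less where a joint would pass 70% of its speed; a pose out of reach is approached as far as the arm can. A call with a gripper value outside its range is refused whole. The fingers move at their own pace and stop on an object; FORCE is the grip in N (left out, the last holds). Time passes only in rows, so rows that repeat a pose let the fingers close. It gives the time, the measured TCP pose, the force and the opening at its end, in the units of the state.
- sense(): the state, without advancing time (a new reading comes with each control period).
- grab_frame(name): name is "scene" or "top" or "wrist"; returns the picture (420x560x3 uint8, red, green, blue); there is no depth.
- get_calibration(name): a dict with "vfov" (degrees; the focal length in pixels is half the picture's height over the tangent of half this angle, whatever the lens; pixels are square), "cx", "cy" (the principal point, pixels), "distortion" ([k1, k2, p1, p2, k3] as OpenCV has them; the pictures are not rectified), "R" (3x3) and "t" (3): a world point X has camera coordinates R X + t. Camera axes: x right, y down, z forward; pixel columns grow to the right and rows downward; lengths in m; the calibration is good to about 2 mm. A picture is of the moment at which its call begins: read the wrist's pose just before it. get_calibration takes no time and is no camera call; for the wrist camera it gives the pose at the moment of the call.
- hand_in(): hands the job in, once; it reports no verdict.
Trained networks look in the newest picture that a camera, given by its name, has taken for a name from the list of things; names that differ only in an ending like _2 or _b are one class to them, and where a whole thing is asked for, a point or a joint stands for the part that bears it (a point fixed in the world has none). Each returns a list of dicts, best first, with "p" (0 to 1); they miss things now and then, are a little off and sometimes report something else, mostly with a low value. They report only what shows in the picture. A call takes as long as a camera call. They do not tell look-alikes from the thing itself.
- boxes_of(camera, thing): "location" ([x, y, z] in m, in world coordinates, good to about 4 mm: the middle of the surface that is visible of it).
The state is a dict: "time": time; "q": joint angles; "qd": joint speeds; "joint_efforts": joint torques, N m; "position": TCP position; "tool_rot": TCP orientation; "contact_force": force on the tool from outside, world axes, zero at the start; "torque": the same for the moment, N m; "grip_width": opening from 0.0 (shut) to 1.0 (fully open).
Only numpy, scipy, OpenCV 4.12 (cv2) and the standard library are available. Lean on these libraries where they do the work, as an engineer would, in place of code of your own. Each camera call takes 0.05 s, during which the arm holds its last target.

## Working session

There is one attempt and no reset: what is moved stays moved. The work goes in short steps, Python scripts to look and compute and a shell command to move; the robot and the scene stay as the last step left them, time stands still between calls to the robot, and variables do not carry over. Pictures are saved under pics/ and viewed, and the job is handed in when it is done.

```bash
mkdir -p pics; ls
python3 - <<'E'
from workcell import *
import cv2
s=sense(); print({k:(v if not hasattr(v,'__len__') else [round(float(x),3) for x in v]) for k,v in s.items()})
for n in ("scene","top","wrist"):
    im=grab_frame(n); cv2.imwrite(f"pics/{n}0.png",im[:,:,::-1])
    c=get_calibration(n); print(n,c['vfov'],c['cx'],c['cy'],c['distortion'])
    import numpy as np
    print(-np.array(c['R']).T@np.array(c['t']))
    for th in ("head_mid","handle_mid","cradle","stand_top","slot_mouth"):
        try:
            for d in boxes_of(n,th): print(n,th,round(d['p'],2),np.round(d['location'],3))
        except Exception as e: print(n,th,e)
print(sense()['time'])
E
```

```text
pics
{'time': 0.0, 'q': [-1.461, 0.053, 1.614, 0.0, 1.476, -0.119], 'qd': [0.0, -0.001, -0.001, 0.0, -0.001, 0.001], 'joint_efforts': [0.001, -39.368, -37.018, 0.0, 0.007, 0.0], 'position': [0.142, -0.608, 0.23], 'tool_rot': [2.101, 0.244, -2.101], 'contact_force': [-0.139, 0.261, -0.893], 'torque': [-0.016, 0.023, -0.028], 'grip_width': 1.0015791051685807}
scene 53.916975193721036 274.9886767414965 198.90046735430846 [-0.07379581  0.          0.          0.          0.        ]
[ 0.97903941 -0.06322091  0.57863486]
scene head_mid 0.56 [ 0.483 -0.184  0.066]
scene handle_mid 0.9 [0.602 0.165 0.094]
scene handle_mid 0.89 [0.505 0.156 0.064]
scene cradle 0.66 [ 0.504 -0.166  0.024]
scene stand_top 0.62 [0.615 0.155 0.041]
scene slot_mouth 0.56 [ 0.488 -0.181  0.072]
top 48.1363502312547 283.22225566274955 216.4512280562066 [-0.13396738  0.          0.          0.          0.        ]
[0.41697033 0.02846692 0.83383407]
top head_mid 0.98 [ 0.48  -0.188  0.072]
top handle_mid 0.97 [0.592 0.173 0.085]
top handle_mid 0.83 [0.494 0.152 0.074]
top cradle 0.81 [ 0.482 -0.158  0.036]
top stand_top 0.78 [0.582 0.167 0.046]
top slot_mouth 0.7 [ 0.484 -0.177  0.075]
wrist 68.51384160183295 279.8299714240675 210.39075748745387 [0.0099561 0.        0.        0.        0.       ]
[ 0.21305135 -0.59264715  0.37411969]
0.9
```

View pics/scene0.png

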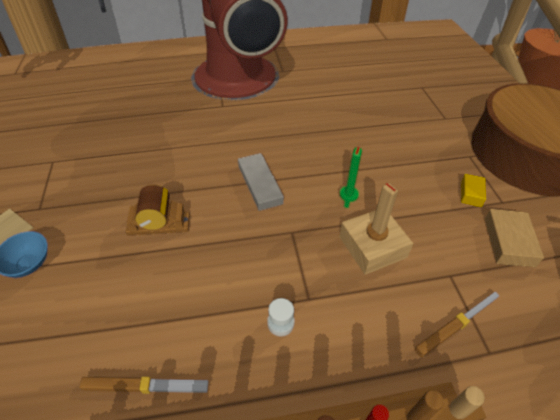

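View pics/top0.png

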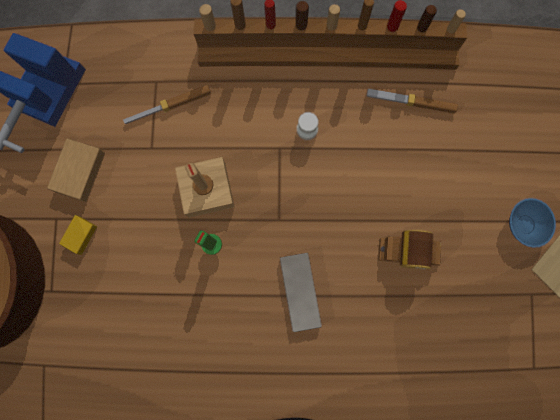

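View pics/wrist0.png

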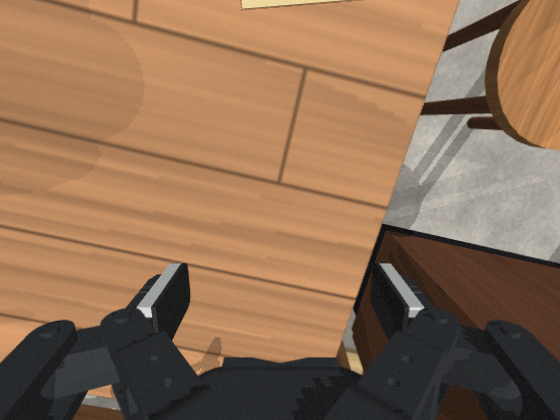

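Run:
```python
import cv2, numpy as np
a=cv2.imread('pics/scene0.png'); b=cv2.imread('pics/top0.png')
def z(im,x,y,w,h): return cv2.resize(im[y:y+h,x:x+w],(400,300),interpolation=cv2.INTER_CUBIC)
cv2.imwrite('pics/c0.png',np.vstack([np.hstack([z(a,118,170,80,60+12),z(b,370,217,80,60)]),np.hstack([z(a,320,140,112,140-12),z(b,160,150,120,90)])]))
```

```text
(no output)
```

View pics/c0.png

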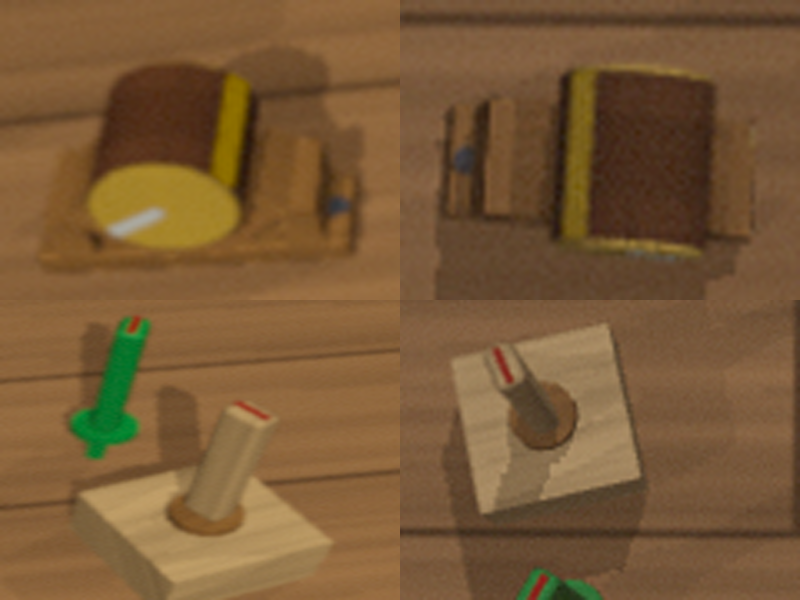

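```bash
cat > h.py <<'E'
from workcell import *
import numpy as np, cv2
from scipy.spatial.transform import Rotation as Ro
np.set_printoptions(precision=4,suppress=True)
def K(c): 
    f=210/np.tan(np.radians(c['vfov'])/2); return np.array([[f,0,c['cx']],[0,f,c['cy']],[0,0,1]])
def proj(c,P):
    P=np.atleast_2d(np.array(P,float))
    return cv2.projectPoints(P,cv2.Rodrigues(np.array(c['R'],float))[0],np.array(c['t'],float),K(c),np.array(c['distortion'],float))[0][:,0]
def ray(c,uv):
    u=cv2.undistortPoints(np.array([[uv]],float),K(c),np.array(c['distortion'],float))[0,0]
    R=np.array(c['R']);return -R.T@np.array(c['t']), R.T@np.array([u[0],u[1],1])
def atz(c,uv,z):
    o,d=ray(c,uv); return o+d*(z-o[2])/d[2]
def shot(n,name,crop=None):
    c=get_calibration(n) ; im=grab_frame(n); cv2.imwrite(f'pics/{name}.png',im[:,:,::-1])
    import pickle; pickle.dump(c,open(f'pics/{name}.pkl','wb')); return c,im
def load(name):
    import pickle; return pickle.load(open(f'pics/{name}.pkl','rb')),cv2.imread(f'pics/{name}.png')
def st():
    s=sense(); print('t',round(s['time'],2),'pos',np.array(s['position']),'q',np.array(s['q']),'F',np.array(s['contact_force']),'g',round(s['grip_width'],3)); return s
def zoom(im,x,y,w,h,k,out):
    cv2.imwrite(out,cv2.resize(im[y:y+h,x:x+w],None,fx=k,fy=k,interpolation=cv2.INTER_CUBIC))
E
python3 - <<'E'
from h import *
s=st(); R=Ro.from_rotvec(s['tool_rot']).as_matrix(); print(R)
c=get_calibration('wrist'); print(np.array(c['R'])@R, R.T@(-np.array(c['R']).T@np.array(c['t'])-s['position']))
# stripe in top: full image coordinates
import pickle
for n in('top','scene'): pickle.dump(get_calibration(n),open(f'pics/{n}0.pkl','wb'))
t,_=load('top0')
# handle top red line ends in top view
for uv in [(160+495*120/400-120,0)]: pass
f=lambda x,y:(160+(x-400)*.3,150+(y-300)*.3)
print('red line',[atz(t,f(*p),.148) for p in((494,348),(514,384))])
print('collar',atz(t,f(543,415),.046))
print('stand corners',[atz(t,f(*p),.04) for p in((452,360),(606,325),(640,480),(480,515))])
g=lambda x,y:(370+(x-400)*.2,217+y*.2)
print('drum silhouette',[atz(t,g(*p),.051) for p in((562,75),(556,240),(714,80),(706,250))])
print('block',[atz(t,g(*p),.0) for p in((445,105),(443,215),(755,120),(750,240))])
E
```

```text
t 0.9 pos [ 0.1417 -0.6087  0.2313] q [-1.461   0.0527  1.6129 -0.      1.476  -0.119 ] F [ 1.143   0.0986 -0.3978] g 0.998
[[-0.      0.2268 -0.9739]
 [-0.     -0.9739 -0.2268]
 [-1.      0.      0.    ]]
[[-0.0008  1.     -0.0003]
 [-0.2875  0.0001  0.9578]
 [ 0.9578  0.0009  0.2875]] [-0.1428  0.0006 -0.0731]
red line [array([0.6026, 0.1781, 0.148 ]), array([0.5858, 0.1682, 0.148 ])]
collar [0.5944 0.1732 0.046 ]
stand corners [array([0.6254, 0.2238, 0.04  ]), array([0.6443, 0.1427, 0.04  ]), array([0.5616, 0.1226, 0.04  ]), array([0.5428, 0.2053, 0.04  ])]
drum silhouette [array([ 0.5134, -0.1671,  0.051 ]), array([ 0.4577, -0.1636,  0.051 ]), array([ 0.5118, -0.2196,  0.051 ]), array([ 0.4543, -0.2148,  0.051 ])]
block [array([ 0.5086, -0.1371,  0.    ]), array([ 0.4693, -0.1355,  0.    ]), array([ 0.5035, -0.2504,  0.    ]), array([ 0.4603, -0.247 ,  0.    ])]
```

```bash
python3 -m creep '{"rot":[[0,0,0.11],[0,0,0.22],[0,0,0.33],[0,0,0.44],[0,0,0.55]],"offset":[[30,40,0],[60,80,0],[90,120,0],[120,160,0],[150,200,0]],"grip":[85,85,85,85,85]}'
python3 -m creep '{"rot":[[0,0,0.14],[0,0,0.28],[0,0,0.42],[0,0,0.56],[0,0,0.72]],"offset":[[34,40,0],[68,80,0],[102,120,0],[136,160,0],[170,200,-10]],"grip":[85,85,85,85,85]}'
python3 -m creep '{"rot":[[0,0,0],[0,0,0]],"offset":[[22,49,0],[22,49,0]],"grip":[85,85]}'
python3 - <<'E'
from h import *
s=st(); print(Ro.from_rotvec(s['tool_rot']).as_matrix())
E
```

```text
time: 1.4
position: [0.2926, -0.4071, 0.2315]
tool_rot: [1.762, 0.726, -1.761]
contact_force: [0.6, -0.4, -0.1]
grip_width: 0.994
time: 1.9
position: [0.455, -0.2173, 0.225]
tool_rot: [1.265, 1.169, -1.264]
contact_force: [0.8, 0.0, 0.8]
grip_width: 0.993
time: 2.1
position: [0.4768, -0.1652, 0.2232]
tool_rot: [1.266, 1.174, -1.263]
contact_force: [-1.9, 0.0, -0.5]
grip_width: 0.996
t 2.1 pos [ 0.4768 -0.1652  0.2232] q [-0.4821 -0.2359  1.8963  0.0017  1.4818 -0.4071] F [-1.9154  0.0425 -0.4786] g 0.996
[[ 0.0002  0.9972 -0.0751]
 [ 0.0018 -0.0751 -0.9972]
 [-1.      0.0001 -0.0018]]
```

Run:
```python
from h import *
c,im=shot('wrist','w1')
P=np.array([.484,-.191,.051]); print(proj(c,P))
u=proj(c,P)[0].astype(int); x=max(0,u[0]-100);y=max(0,u[1]-75)
zoom(im[:,:,::-1],x,y,200,150,4,'pics/w1z.png'); print(x,y)
```

```text
[[288.2619 213.4029]]
188 138
```

View pics/w1z.png

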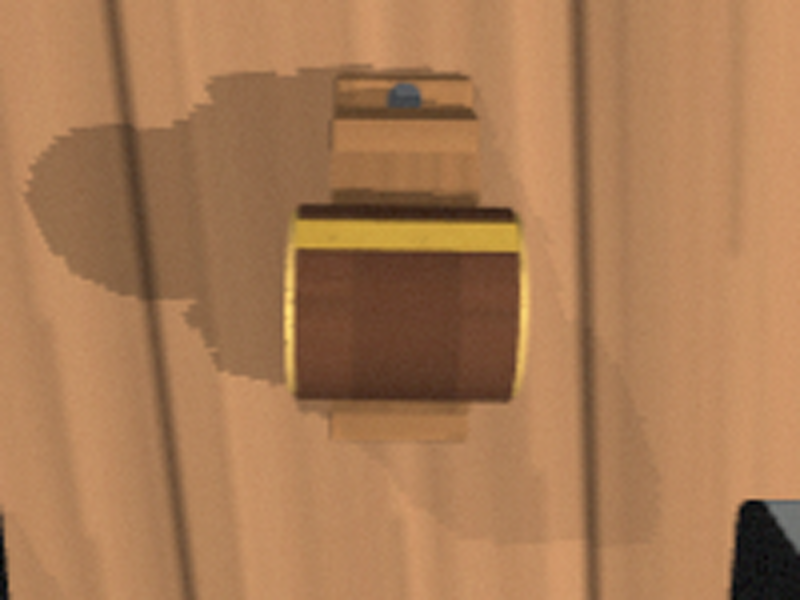

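```bash
cat >> h.py <<'E'
def drum(c,xy,yaw,th,al=0,z=.051,r=.026): # th from up toward +y-side(perp), al along axis
    a=np.array([np.cos(yaw),np.sin(yaw),0]);b=np.array([-np.sin(yaw),np.cos(yaw),0])
    th=np.atleast_1d(th)
    return np.array([xy[0],xy[1],z])+al*a+r*(np.sin(th)[:,None]*b+np.cos(th)[:,None]*np.array([0,0,1]))
E
python3 - <<'E'
from h import *
c,im=load('w1')
yaw=-.0752
from scipy.optimize import least_squares
obs=dict(top=138+205/4,bot=138+402/4,s0=138+219/4,s1=138+250/4, l=188+290/4, r=188+525/4)
th=np.linspace(-np.pi,np.pi,721)
def f(p):
    xy=p[:2]; r=[]
    v=proj(c,drum(c,xy,yaw,th))[:,1]
    r+=[v.min()-obs['top'],v.max()-obs['bot']]
    r+=[proj(c,drum(c,xy,yaw,p[2]))[0,1]-obs['s0'], proj(c,drum(c,xy,yaw,p[3]))[0,1]-obs['s1']]
    r+=[proj(c,drum(c,xy,yaw,0.,-.03))[0,0]-obs['l'], proj(c,drum(c,xy,yaw,0.,.03))[0,0]-obs['r']]
    return r
s=least_squares(f,[.484,-.191,.9,.6],diff_step=1e-4); print(s.x,np.degrees(s.x[2:]),np.round(s.fun,2))
# mark in scene
sc,_=load('scene0')
g=lambda x,y:(118+x*.2,170+y*72/300)
for p in((160,212),(108,232),(165,206)):
    # intersect plane at +x end
    o,d=ray(sc,g(*p)); a=np.array([np.cos(yaw),np.sin(yaw),0]); C=np.array([s.x[0],s.x[1],.051])
    k=((C+.03*a-o)@a)/(d@a); q=o+k*d-C; print(q, np.degrees(np.arctan2(q[1],q[2])))
E
```

```text
[ 0.4849 -0.1916  1.2843  0.8408] [73.5868 48.1726] [ 0.27 -0.22  0.    0.   -0.95  0.95]
[ 0.0299 -0.002  -0.0023] -138.72757110587963
[ 0.0284 -0.0218 -0.0128] -120.3746907209584
[0.0301 0.0004 0.0012] 19.656178275723125
```

```bash
python3 -m creep '{"rot":[[0.14,-0.0105,0],[0.28,-0.021,0],[0.42,-0.0315,0],[0.56,-0.042,0],[0.70,-0.0526,0]],"offset":[[1,-17,0],[1,-34,0],[2,-51,0],[2,-68,0],[3,-87,0]],"grip":[85,85,85,85,85]}'
python3 - <<'E'
from h import *
s=st(); print(Ro.from_rotvec(s['tool_rot']).as_matrix())
E
```

```text
time: 2.65
position: [0.4776, -0.2595, 0.2246]
tool_rot: [1.787, 1.646, -0.827]
contact_force: [-0.1, -0.4, 0.2]
grip_width: 0.994
t 2.65 pos [ 0.4776 -0.2595  0.2246] q [-0.8765  0.1383  1.6463  0.4941  1.8661 -0.7716] F [-0.1387 -0.4327  0.218 ] g 0.994
[[ 0.0523  0.9966 -0.0643]
 [ 0.6462 -0.0829 -0.7586]
 [-0.7613 -0.0019 -0.6484]]
```

```bash
python3 -m creep '{"rot":[[0.13,-0.01,0],[0.257,-0.02,0],[0.257,-0.02,0],[0.257,-0.02,0],[0.257,-0.02,0]],"offset":[[1,3,-30],[1,6,-75],[2,8,-110],[2,8,-131],[2,8,-131]],"grip":[85,85,85,85,85]}'
python3 - <<'E'
from h import *
s=st(); R=Ro.from_rotvec(s['tool_rot']).as_matrix(); print(R)
C=np.array([.485,-.1916,.051]); print('to grasp mm',(C+.026*R[:,0]-s['position'])*1000)
c,im=shot('wrist','w2')
E
```

```text
time: 3.15
position: [0.4779, -0.2483, 0.0888]
tool_rot: [1.96, 1.813, -0.624]
contact_force: [0.3, 0.3, 1.0]
grip_width: 0.993
t 3.15 pos [ 0.4779 -0.2483  0.0888] q [-0.9151  0.4171  1.6608  0.6032  1.8325 -0.9102] F [0.2953 0.2787 1.0174] g 0.993
[[ 0.0609  0.9966 -0.055 ]
 [ 0.8196 -0.0814 -0.5672]
 [-0.5697 -0.0106 -0.8218]]
to grasp mm [  8.6881  78.0554 -52.5947]
```

View pics/w2.png

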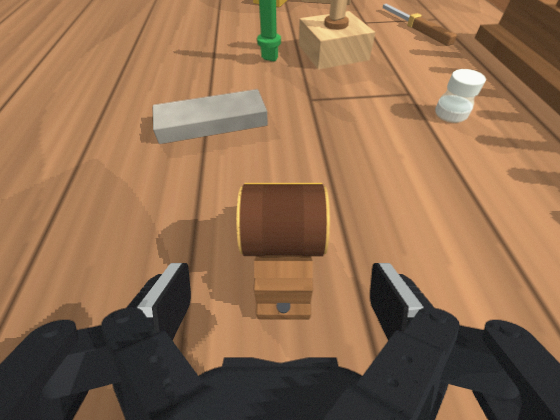

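```bash
python3 -m creep '{"rot":[[0,0,0],[0,0,0],[0,0,0],[0,0,0]],"offset":[[3,27,-18],[6,54,-36],[8.5,78,-52.5],[8.5,78,-52.5]],"grip":[85,85,85,85]}'
python3 - <<'E'
from h import *
s=st(); R=Ro.from_rotvec(s['tool_rot']).as_matrix()
C=np.array([.485,-.1916,.051]); print('to grasp mm',(C+.026*R[:,0]-s['position'])*1000)
E
python3 -m creep '{"rot":[[0,0,0],[0,0,0],[0,0,0],[0,0,0],[0,0,0]],"offset":[[0,0,0],[0,0,0],[0,0,0],[0,0,0],[0,0,0]],"grip":[50,50,50,50,50]}' 80
```

```text
time: 3.6
position: [0.4879, -0.1686, 0.0399]
tool_rot: [1.953, 1.812, -0.621]
contact_force: [-0.1, -0.2, -0.2]
grip_width: 0.992
t 3.6 pos [ 0.4879 -0.1686  0.0399] q [-0.8208  0.4063  1.7786  0.6505  1.6969 -0.9149] F [-0.1346 -0.2168 -0.1959] g 0.992
to grasp mm [-1.4016 -1.7594 -3.8362]
time: 4.1
position: [0.49, -0.1731, 0.0421]
tool_rot: [1.954, 1.804, -0.62]
contact_force: [-1.7, -4.7, 7.7]
grip_width: 0.693
```

Run:
```python
from h import *
s=st(); R=Ro.from_rotvec(s['tool_rot']).as_matrix()
c,im=shot('wrist','w3'); c2,im2=shot('scene','s3')
cv2.imwrite('pics/v3.png',np.hstack([cv2.resize(im,(400,300)),cv2.resize(im2[140:260,80:240],(400,300),interpolation=cv2.INTER_CUBIC)])[:,:,::-1])
```

```text
t 4.1 pos [ 0.49   -0.1731  0.0421] q [-0.8245  0.4067  1.7716  0.651   1.698  -0.9149] F [-1.6733 -4.7031  7.7118] g 0.693
```

View pics/v3.png

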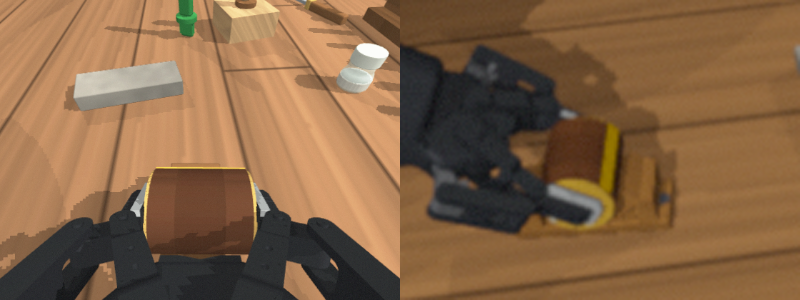

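```bash
python3 -m creep '{"rot":[[0,0,0],[0,0,0]],"offset":[[0,0,8],[0,0,14]],"grip":[50,50]}'
python3 -m creep '{"rot":[[-0.14,0.0105,0],[-0.28,0.021,0],[-0.42,0.0315,0],[-0.56,0.042,0],[-0.70,0.0526,0]],"offset":[[0,-1.4,-2.5],[0,-3.2,-4.8],[0,-5.2,-6.8],[-0.5,-7.6,-8.5],[-1,-10,-9.8]],"grip":[50,50,50,50,50]}'
python3 -m creep '{"rot":[[-0.14,0.0105,0],[-0.28,0.021,0],[-0.43,0.032,0],[-0.43,0.032,0]],"offset":[[0,-2.8,-1],[0,-5.6,-1.5],[0,-8.6,-1.8],[0,-8.6,-1.8]],"grip":[50,50,50,50]}'
python3 - <<'E'
from h import *
s=st(); R=Ro.from_rotvec(s['tool_rot']).as_matrix();print(R[:,0],R[:,1])
c,im=shot('wrist','w4'); c2,im2=shot('scene','s4')
cv2.imwrite('pics/v4.png',np.hstack([cv2.resize(im,(400,300)),cv2.resize(im2[140:260,80:240],(400,300),interpolation=cv2.INTER_CUBIC)])[:,:,::-1])
E
```

```text
time: 4.4
position: [0.4888, -0.1711, 0.0542]
tool_rot: [1.954, 1.807, -0.622]
contact_force: [0.0, 0.1, -2.7]
grip_width: 0.694
time: 4.9
position: [0.4878, -0.181, 0.0449]
tool_rot: [1.461, 1.345, -1.132]
contact_force: [0.3, -0.3, -2.6]
grip_width: 0.697
time: 5.3
position: [0.4868, -0.186, 0.0414]
tool_rot: [1.132, 1.048, -1.347]
contact_force: [-0.1, 0.5, -2.8]
grip_width: 0.693
t 5.3 pos [ 0.4868 -0.186   0.0414] q [-0.4206 -0.0139  2.0272 -0.1847  1.0773 -0.2599] F [-0.1478  0.5384 -2.8202] g 0.693
[-0.0136 -0.1711 -0.9852] [ 0.997  -0.0771 -0.0003]
```

View pics/v4.png

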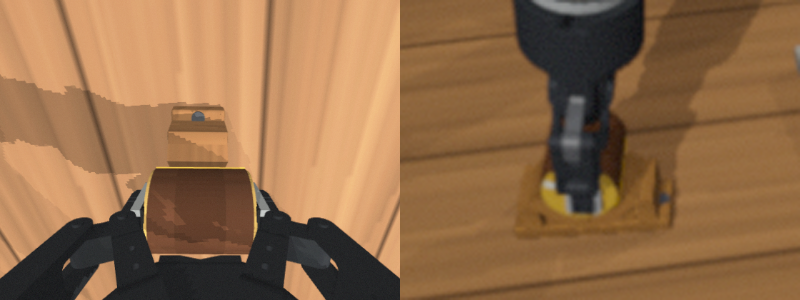

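```bash
python3 -m creep '{"rot":[[0,0,0],[0,0,0],[0,0,0]],"offset":[[0,-4,-5],[0,-4,-9],[0,-4,-12]],"grip":[50,50,50]}'
python3 -m creep '{"rot":[[0,0,0],[0,0,0]],"offset":[[0,0,-2],[0,0,-2]],"grip":[50,50]}'
```

```text
time: 5.7
position: [0.4889, -0.1943, 0.0344]
tool_rot: [1.139, 1.044, -1.352]
contact_force: [-11.5, 17.7, 38.1]
grip_width: 0.694
time: 5.9
position: [0.4894, -0.1939, 0.0339]
tool_rot: [1.14, 1.044, -1.352]
contact_force: [-12.3, 17.4, 34.3]
grip_width: 0.69
```

```bash
python3 -m creep '{"rot":[[0,0,0],[0,0,0]],"offset":[[0,3,0],[0,3,0]],"grip":[50,50]}'
```

```text
time: 6.1
position: [0.4905, -0.1916, 0.0321]
tool_rot: [1.14, 1.04, -1.348]
contact_force: [-3.2, 8.3, 16.8]
grip_width: 0.691
```

```bash
python3 -m creep '{"rot":[[0,0,0],[0,0,0]],"offset":[[0,2,-1],[0,2,-1]],"grip":[50,50]}'
python3 -m creep '{"rot":[[0,0,0],[0,0,0],[0,0,0],[0,0,0],[0,0,0]],"offset":[[0,0,0],[0,0,0],[0,0,0],[0,0,0],[0,0,0]],"grip":[65,75,85,85,85]}'
```

```text
time: 6.3
position: [0.4907, -0.1909, 0.0315]
tool_rot: [1.138, 1.038, -1.348]
contact_force: [-2.1, 2.7, 16.1]
grip_width: 0.694
time: 6.8
position: [0.4873, -0.1883, 0.0267]
tool_rot: [1.135, 1.045, -1.35]
contact_force: [-0.1, -0.5, -0.4]
grip_width: 0.994
```

```bash
python3 -m creep '{"rot":[[0,0,0],[0,0,0],[0,0,0],[0,0,0]],"offset":[[0,7,40],[0,13,80],[0,20,115],[0,20,115]],"grip":[85,85,85,85]}'
python3 - <<'E'
from h import *
s=st(); R=Ro.from_rotvec(s['tool_rot']).as_matrix();print(R[:,0],R[:,1])
c,im=shot('wrist','w5'); c2,im2=shot('scene','s5')
cv2.imwrite('pics/v5.png',np.hstack([cv2.resize(im,(400,300)),cv2.resize(im2[140:260,80:240],(400,300),interpolation=cv2.INTER_CUBIC)])[:,:,::-1])
E
```

```text
time: 7.2
position: [0.4913, -0.1691, 0.1487]
tool_rot: [1.137, 1.034, -1.343]
contact_force: [0.8, 0.0, 0.8]
grip_width: 0.996
t 7.2 pos [ 0.4913 -0.1691  0.1487] q [-0.3861 -0.1655  1.9707 -0.1722  1.2751 -0.2596] F [0.7571 0.0029 0.8314] g 0.996
[-0.0018 -0.1762 -0.9844] [ 0.9967 -0.0801  0.0125]
```

View pics/v5.png

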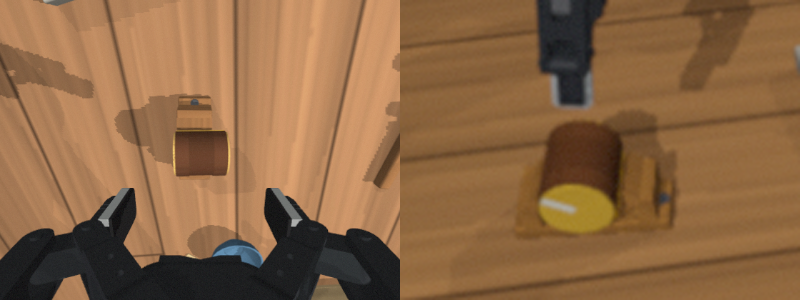

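Run:
```python
from h import *
c,im=load('s5'); zoom(im,125,180,60,60,10,'pics/s5z.png')
c,im=load('w5'); zoom(im,220,160,130,100,6,'pics/w5z.png')
```

```text
(no output)
```

View pics/s5z.png

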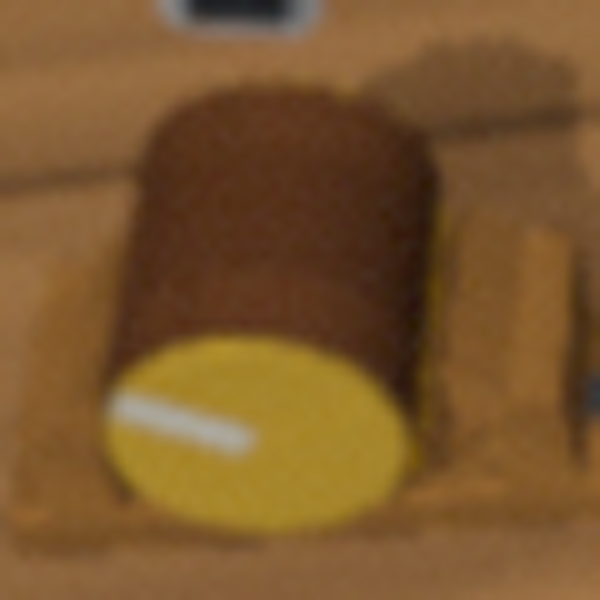

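View pics/w5z.png

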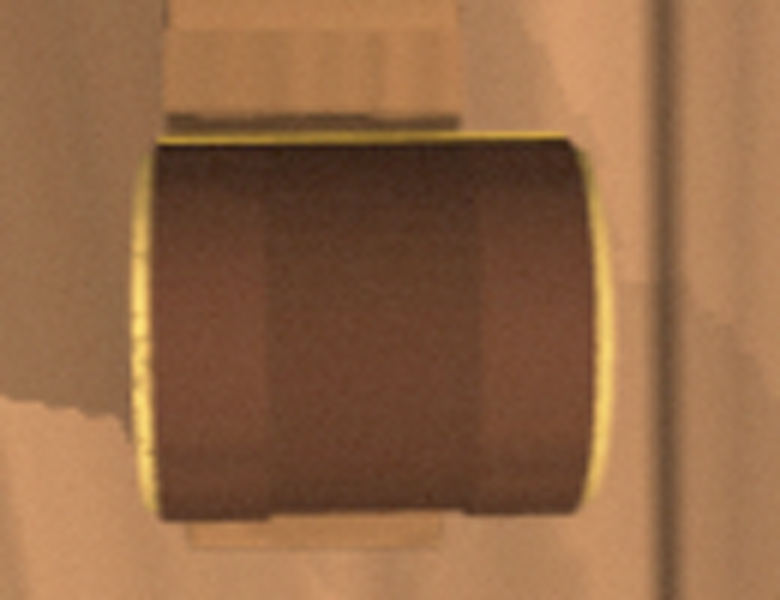

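Run:
```python
from h import *
sc,_=load('s5'); g=lambda x,y:(125+x*.1-.45,180+y*.1-.45)
yaw=-.077
a=np.array([np.cos(yaw),np.sin(yaw),0]);b=np.array([-a[1],a[0],0])
C=np.array([.487,-.1916,.051])
def uvw(p,al=.03):
    o,d=ray(sc,g(*p)); k=((C+al*a-o)@a)/(d@a); q=o+k*d-C; return np.array([q@b,q[2]])
m0,m1=uvw((255,440)),uvw((112,405)); print(m0,m1,np.degrees(np.arctan2(*(m1-m0))))
# ellipse extents of disc
for p in((107,430),(412,445),(265,530),(235,338)): print(p,uvw(p))
wc,_=load('w5'); h=lambda x,y:(220+x/6,160+y/6)
for p in((148,330),(600,330)): print('ends',atz(wc,h(*p),.070))
for p in((265,300),(480,300)): print('band',atz(wc,h(*p),.076))
th=np.linspace(-np.pi,np.pi,721)
for y in(-.189,-.1916,-.194):
    v=proj(wc,drum(wc,(.487,y),yaw,th))[:,1]; print(y,(v.min()-160)*6,(v.max()-160)*6)
```

```text
[-0.0005 -0.0067] [-0.0216  0.0048] -61.385368674867216
(107, 430) [-0.024  -0.0014]
(412, 445) [ 0.0249 -0.0108]
(265, 530) [-0.0041 -0.0307]
(235, 338) [0.002  0.0194]
ends [ 0.465  -0.1789  0.07  ]
ends [ 0.5218 -0.1838  0.07  ]
band [ 0.4806 -0.1729  0.076 ]
band [ 0.5066 -0.1752  0.076 ]
-0.189 128.15645614405065 509.251932428745
-0.1916 145.89221091202432 525.2641934568646
-0.194 162.10231785432455 539.9265537116796
```

Run:
```python
from h import *
sc,_=load('s5'); g=lambda x,y:(125+x*.1-.45,180+y*.1-.45)
yaw=-.077
a=np.array([np.cos(yaw),np.sin(yaw),0]);b=np.array([-a[1],a[0],0])
for X in(.485,.490,.494):
  C=np.array([X,-.1916,.051])
  def uvw(p,al=.03):
    o,d=ray(sc,g(*p)); k=((C+al*a-o)@a)/(d@a); q=o+k*d-C; return np.array([q@b,q[2]])
  m0,m1=uvw((255,440)),uvw((112,405)); print(X,m0,m1,np.degrees(np.arctan2(*(m1-m0))),np.degrees(np.arctan2(*m1)))
  for p in((107,430),(412,445),(265,530),(235,338)): print(p,uvw(p))
```

```text
0.485 [-0.0011 -0.009 ] [-0.0223  0.0025] -61.385368674867244 -83.54304173159836
(107, 430) [-0.0247 -0.0038]
(412, 445) [ 0.0245 -0.0132]
(265, 530) [-0.0047 -0.0332]
(235, 338) [0.0014 0.0171]
0.49 [ 0.0004 -0.0031] [-0.0206  0.0083] -61.385368674867 -68.02350854645323
(107, 430) [-0.0229  0.0021]
(412, 445) [ 0.0256 -0.0073]
(265, 530) [-0.0032 -0.027 ]
(235, 338) [0.0029 0.0227]
0.494 [0.0015 0.0016] [-0.0192  0.0129] -61.38536867486741 -56.07599164758318
(107, 430) [-0.0216  0.0068]
(412, 445) [ 0.0266 -0.0025]
(265, 530) [-0.002  -0.0221]
(235, 338) [0.004  0.0272]
```

```bash
python3 -m creep '{"rot":[[0.14,-0.0108,0],[0.28,-0.0216,0],[0.42,-0.0323,0],[0.56,-0.043,0],[0.70,-0.054,0]],"offset":[[-2,-15,30],[-4,-30,50],[-6,-45,50],[-8,-60,50],[-10,-74,50]],"grip":[85,85,85,85,85]}'
python3 -m creep '{"rot":[[0.13,-0.01,0],[0.26,-0.02,0],[0.372,-0.029,0],[0.372,-0.029,0],[0.372,-0.029,0]],"offset":[[0,0,-20],[0,0,-60],[0,0,-100],[0,0,-107],[0,0,-107]],"grip":[85,85,85,85,85]}'
python3 - <<'E'
from h import *
s=st(); R=Ro.from_rotvec(s['tool_rot']).as_matrix();print(R[:,0],R[:,1])
C=np.array([.492,-.1916,.051]); print('to grasp mm',(C+.024*R[:,0]-s['position'])*1000)
c,im=shot('wrist','w6')
E
```

```text
time: 7.8
position: [0.4771, -0.2431, 0.1913]
tool_rot: [1.667, 1.537, -0.951]
contact_force: [0.3, -0.1, 0.4]
grip_width: 0.996
time: 8.3
position: [0.4761, -0.2405, 0.0822]
tool_rot: [1.922, 1.777, -0.671]
contact_force: [0.9, -0.8, 0.4]
grip_width: 0.993
t 8.3 pos [ 0.4761 -0.2405  0.0822] q [-0.9002  0.3821  1.6947  0.5776  1.78   -0.9085] F [ 0.9297 -0.8256  0.3599] g 0.993
[ 0.0587  0.7854 -0.6162] [ 0.9967 -0.0812 -0.0085]
to grasp mm [ 17.333   67.7791 -45.9518]
```

View pics/w6.png

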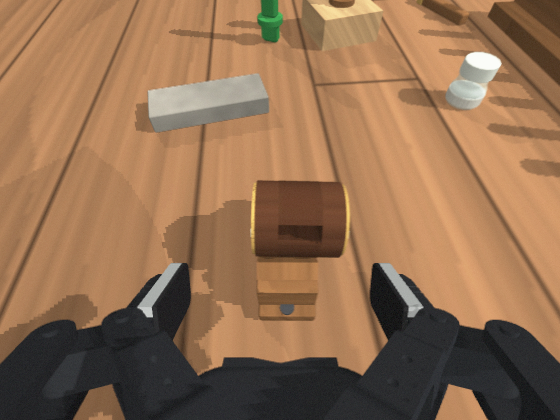

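```bash
python3 -m creep '{"rot":[[0,0,0],[0,0,0],[0,0,0],[0,0,0]],"offset":[[11,23,-15],[15,46,-31],[16,68,-46],[16,68,-46]],"grip":[85,85,85,85]}'
python3 - <<'E'
from h import *
s=st(); R=Ro.from_rotvec(s['tool_rot']).as_matrix()
C=np.array([.492,-.1916,.051]); print('to grasp mm',(C+.024*R[:,0]-s['position'])*1000)
E
```

```text
time: 8.75
position: [0.4943, -0.172, 0.0418]
tool_rot: [1.912, 1.77, -0.667]
contact_force: [-1.5, -0.7, -0.3]
grip_width: 0.994
t 8.75 pos [ 0.4943 -0.172   0.0418] q [-0.8056  0.3798  1.7798  0.6262  1.6588 -0.8987] F [-1.5147 -0.658  -0.2627] g 0.994
to grasp mm [-0.8388 -0.8743 -5.7016]
```

```bash
python3 -m creep '{"rot":[[0,0,0],[0,0,0]],"offset":[[-1,-1,-5],[-1,-1,-5]],"grip":[85,85]}'
python3 -m creep '{"rot":[[0,0,0],[0,0,0],[0,0,0],[0,0,0],[0,0,0]],"offset":[[0,0,0],[0,0,0],[0,0,0],[0,0,0],[0,0,0]],"grip":[50,50,50,50,50]}' 80
python3 -m creep '{"rot":[[0,0,0],[0,0,0]],"offset":[[-3,0,8],[-7,0,14]],"grip":[50,50]}'
```

```text
time: 8.95
position: [0.494, -0.1769, 0.0366]
tool_rot: [1.915, 1.765, -0.668]
contact_force: [0.5, 0.4, -0.3]
grip_width: 0.995
time: 9.45
position: [0.4939, -0.1769, 0.0356]
tool_rot: [1.918, 1.767, -0.668]
contact_force: [0.6, -5.3, 5.4]
grip_width: 0.695
time: 9.65
position: [0.485, -0.1749, 0.0479]
tool_rot: [1.918, 1.772, -0.67]
contact_force: [-0.7, 0.0, -2.3]
grip_width: 0.693
```

```bash
python3 -m creep '{"rot":[[-0.14,0.0108,0],[-0.28,0.0216,0],[-0.42,0.0323,0],[-0.56,0.043,0],[-0.70,0.054,0]],"offset":[[0,-2.3,-1.9],[0,-4.8,-3.5],[0,-7.6,-4.7],[-0.5,-10.4,-5.4],[-1,-13.4,-5.8]],"grip":[50,50,50,50,50]}'
python3 -m creep '{"rot":[[-0.14,0.0108,0],[-0.28,0.0216,0],[-0.372,0.0286,0],[-0.372,0.0286,0],[-0.372,0.0286,0]],"offset":[[0,-2.8,0],[0,-5.6,0.5],[0,-7.8,0.9],[0,-7.8,0.9],[0,-7.8,0.9]],"grip":[50,50,50,50,50]}'
python3 - <<'E'
from h import *
s=st(); R=Ro.from_rotvec(s['tool_rot']).as_matrix();print(R[:,0],R[:,1])
E
```

```text
time: 10.15
position: [0.484, -0.1887, 0.0427]
tool_rot: [1.417, 1.305, -1.165]
contact_force: [0.4, -0.7, -1.9]
grip_width: 0.693
time: 10.65
position: [0.4838, -0.1956, 0.0426]
tool_rot: [1.136, 1.048, -1.348]
contact_force: [-0.3, 0.2, -2.4]
grip_width: 0.693
t 10.65 pos [ 0.4838 -0.1956  0.0426] q [-0.4412 -0.0162  2.0268 -0.1816  1.0769 -0.2789] F [-0.3176  0.2224 -2.391 ] g 0.693
[-0.0135 -0.1695 -0.9854] [ 0.9968 -0.0803  0.0002]
```

```bash
python3 -m creep '{"rot":[[0,0,0],[0,0,0],[0,0,0],[0,0,0]],"offset":[[0,-2,-5],[0,-2,-9],[0,-2,-9],[0,-2,-9]],"grip":[50,50,50,50]}'
```

```text
time: 11.05
position: [0.4849, -0.199, 0.0346]
tool_rot: [1.137, 1.044, -1.349]
contact_force: [-0.0, 1.8, 2.3]
grip_width: 0.692
```

Nearly touching; ease down with small y moves.

```bash
python3 -m creep '{"rot":[[0,0,0],[0,0,0]],"offset":[[0,1,-2],[0,1,-2]],"grip":[50,50]}'
python3 -m creep '{"rot":[[0,0,0],[0,0,0]],"offset":[[0,1,-1],[0,1,-1]],"grip":[50,50]}'
```

```text
time: 11.25
position: [0.4857, -0.1979, 0.0333]
tool_rot: [1.137, 1.042, -1.348]
contact_force: [-0.9, 3.6, 3.8]
grip_width: 0.694
time: 11.45
position: [0.4859, -0.1971, 0.0324]
tool_rot: [1.136, 1.042, -1.347]
contact_force: [0.6, 1.8, 4.2]
grip_width: 0.692
```

```bash
python3 -m creep '{"rot":[[0,0,0],[0,0,0]],"offset":[[0,1,-2],[0,1,-2]],"grip":[50,50]}'
python3 - <<'E'
from h import *
c2,im2=shot('scene','s7')
zoom(im2[:,:,::-1],125,180,60,60,10,'pics/s7z.png')
c,im=shot('wrist','w7')
E
```

```text
time: 11.65
position: [0.4863, -0.1966, 0.0317]
tool_rot: [1.135, 1.041, -1.348]
contact_force: [-3.0, 3.3, 12.1]
grip_width: 0.688
```

View pics/s7z.png

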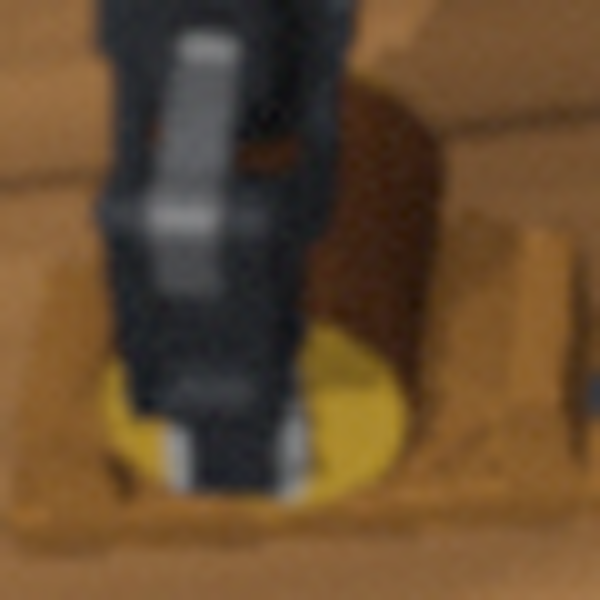

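View pics/w7.png

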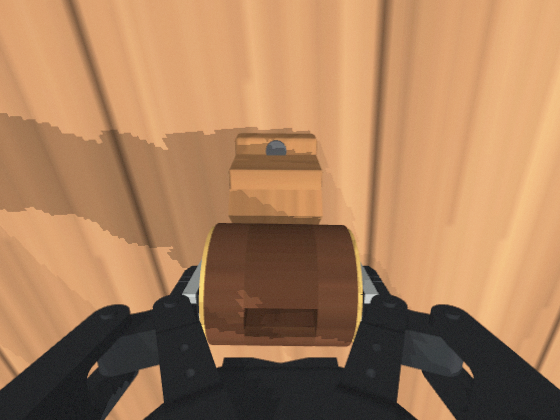

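```bash
cat >> h.py <<'E'
def slotfit(c,rows,cols,x0=(.4855,-.1916),yaw=-.077,z=.051,sil=None):
    "rows top,bottom (far +y, near), cols left,right -> theta deg of both edges, x centre"
    from scipy.optimize import brentq
    out=[]
    for r in rows:
        th=np.radians(np.linspace(-60,60,2401)); v=proj(c,drum(c,x0,yaw,th,z=z))[:,1]; out.append(np.degrees(th[np.argmin(abs(v-r))]))
    m=np.radians(np.mean(out)); al=np.linspace(-.03,.03,601)
    P=np.array([drum(c,x0,yaw,m,al=A,z=z)[0] for A in al]); u=proj(c,P)[:,0]
    x=[al[np.argmin(abs(u-q))] for q in cols]
    return out,np.mean(out),x,np.mean(x)
E
python3 - <<'E'
from h import *
c,im=load('w7'); zoom(im,195,215,180,135,4,'pics/w7z.png')
print(slotfit(c,(308,333),(245,317)))
th=np.linspace(-np.pi,np.pi,721); v=proj(c,drum(c,(.4855,-.1916),-.077,th))[:,1]; print(v.min(),v.max())
E
```

```text
([np.float64(20.650000000000006), np.float64(-3.7999999999999976)], np.float64(8.425000000000004), [np.float64(-0.0116), np.float64(0.014799999999999994)], np.float64(0.0015999999999999973))
225.2872469797794 347.20726778675896
```

View pics/w7z.png

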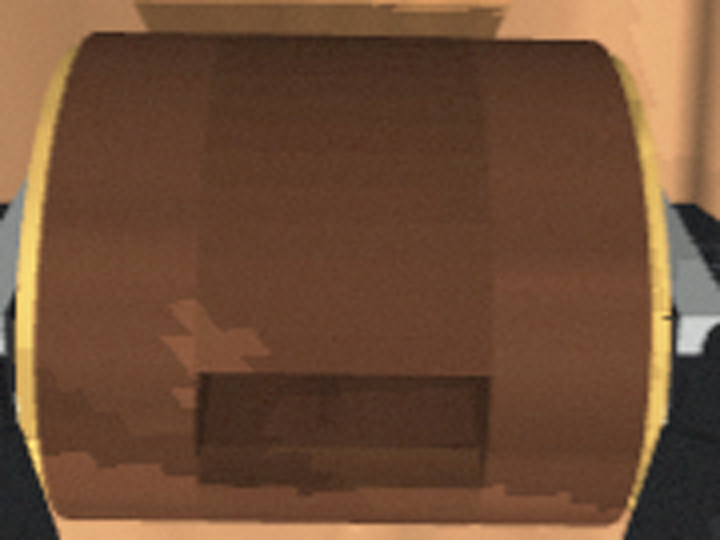

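Run:
```python
from h import *
c,im=load('w7')
print(slotfit(c,(308.7+1.5,336.7+2),(244.5,317)))
print(slotfit(c,(308.7,336.7),(244.5,317),x0=(.4855,-.1908)))
```

```text
([np.float64(18.80000000000001), np.float64(-11.75)], np.float64(3.5250000000000057), [np.float64(-0.0119), np.float64(0.014899999999999997)], np.float64(0.0014999999999999979))
([np.float64(18.650000000000006), np.float64(-10.949999999999996)], np.float64(3.850000000000005), [np.float64(-0.011800000000000001), np.float64(0.014899999999999997)], np.float64(0.0015499999999999976))
```

```bash
python3 -m creep '{"rot":[[0,0,0],[0.06,-0.005,0],[0.06,-0.005,0],[0.06,-0.005,0],[0.06,-0.005,0]],"offset":[[0,0,4],[0,1.2,4],[0,1.2,4],[0,1.2,2],[0,1.2,0]],"grip":[50,50,50,50,50]}'
python3 -m creep '{"rot":[[0,0,0],[0,0,0],[0,0,0],[0,0,0],[0,0,0]],"offset":[[0,0,0],[0,0,0],[0,0,0],[0,0,0],[0,0,0]],"grip":[62,70,85,85,85]}'
python3 -m creep '{"rot":[[0,0,0],[0,0,0],[0,0,0],[0,0,0],[0,0,0]],"offset":[[0,5,40],[0,11,80],[0,15,100],[0,15,100],[0,15,100]],"grip":[85,85,85,85,85]}'
python3 - <<'E'
from h import *
s=st()
c2,im2=shot('scene','s8')
zoom(im2[:,:,::-1],125,180,60,60,10,'pics/s8z.png')
c,im=shot('wrist','w8')
u=proj(c,[.4855,-.1916,.07])[0].astype(int)-[60,45];print(u)
zoom(im[:,:,::-1],u[0],u[1],120,90,6,'pics/w8z.png')
E
```

```text
time: 12.25
position: [0.4844, -0.1951, 0.0312]
tool_rot: [1.179, 1.088, -1.324]
contact_force: [-12.2, 3.9, 24.7]
grip_width: 0.694
time: 12.75
position: [0.4846, -0.1942, 0.0291]
tool_rot: [1.182, 1.088, -1.322]
contact_force: [0.9, -0.7, -0.5]
grip_width: 0.998
time: 13.25
position: [0.4847, -0.1793, 0.1292]
tool_rot: [1.182, 1.087, -1.321]
contact_force: [-0.0, -0.8, -0.5]
grip_width: 0.991
t 13.25 pos [ 0.4847 -0.1793  0.1292] q [-0.4412 -0.1411  1.979  -0.1103  1.2631 -0.3287] F [-0.0187 -0.8403 -0.5159] g 0.991
[223 189]
```

View pics/s8z.png

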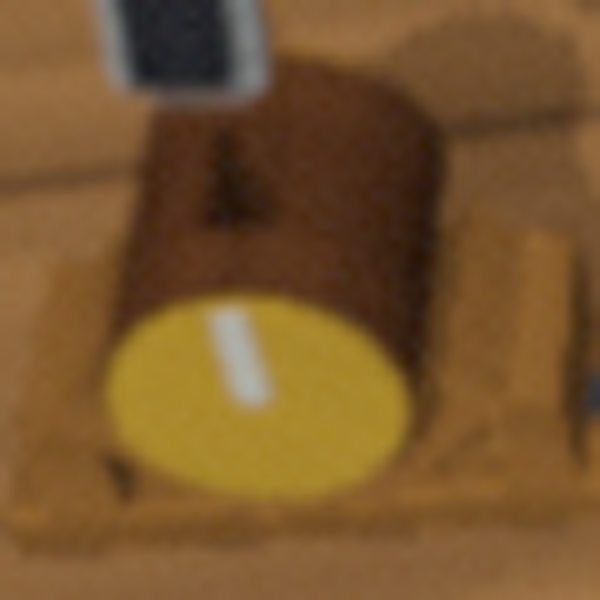

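View pics/w8z.png

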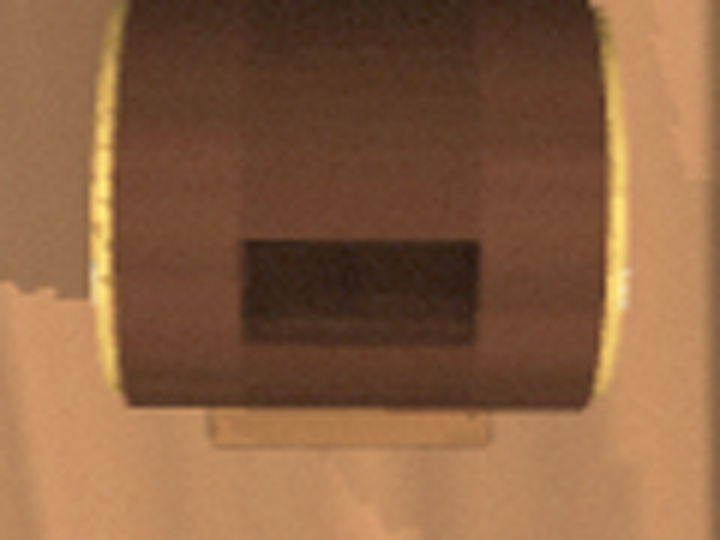

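Run:
```python
from h import *
c,im=load('w8')
zoom(im,223,160,120,110,6,'pics/w8y.png')
th=np.linspace(-np.pi,np.pi,721)
for y in(-.1916,-.193,-.190):
    v=proj(c,drum(c,(.4855,y),-.077,th))[:,1]; print(y,(v.min()-189)*6,(v.max()-189)*6)
    print(slotfit(c,(189+240/6,189+345/6),(223+242/6,223+478/6),x0=(.4855,y)))
g_=cv2.cvtColor(im,cv2.COLOR_BGR2GRAY); col=im[140:260,300-20:300+10].mean(1); print(np.round(col[:40].astype(int),0).tolist())
sc,_=load('s8'); g=lambda x,y:(125+x*.1-.45,180+y*.1-.45)
yaw=-.077
a=np.array([np.cos(yaw),np.sin(yaw),0]);b=np.array([-a[1],a[0],0])
C=np.array([.4855,-.1916,.051])
def uvw(p,al=.03):
    o,d=ray(sc,g(*p)); k=((C+al*a-o)@a)/(d@a); q=o+k*d-C; return np.array([q@b,q[2]])
m0,m1=uvw((258,405)),uvw((225,310)); print(m0,m1,np.degrees(np.arctan2(*(m1-m0))))
for p in((105,397),(412,410),(275,500),(245,295)): print(p,uvw(p))
```

```text
-0.1916 -2.882677422965685 412.6333861178847
([np.float64(16.549999999999997), np.float64(-12.949999999999996)], np.float64(1.8000000000000007), [np.float64(-0.013500000000000002), np.float64(0.0131)], np.float64(-0.00020000000000000052))
-0.193 7.659287114911081 422.2906804849416
([np.float64(19.35000000000001), np.float64(-9.399999999999999)], np.float64(4.975000000000005), [np.float64(-0.0137), np.float64(0.012999999999999998)], np.float64(-0.00035000000000000135))
-0.19 -14.999549254862018 401.5461395132834
([np.float64(13.350000000000009), np.float64(-17.25)], np.float64(-1.9499999999999957), [np.float64(-0.013399999999999999), np.float64(0.013199999999999996)], np.float64(-0.00010000000000000113))
[[74, 115, 162], [80, 116, 158], [84, 119, 160], [84, 117, 156], [85, 118, 156], [82, 114, 152], [78, 109, 147], [75, 105, 140], [71, 98, 130], [65, 91, 122], [52, 81, 114], [51, 79, 112], [49, 77, 108], [50, 78, 109], [49, 76, 108], [50, 78, 110], [71, 112, 159], [78, 123, 175], [78, 123, 176], [79, 124, 177], [79, 125, 178], [80, 125, 178], [81, 128, 182], [81, 128, 182], [82, 130, 184], [82, 130, 185], [83, 131, 186], [82, 129, 183], [78, 122, 174], [78, 122, 174], [78, 122, 174], [77, 122, 174], [78, 122, 174], [78, 122, 174], [78, 122, 174], [78, 122, 174], [77, 122, 174], [78, 122, 174], [78, 122, 174], [77, 122, 174]]
[0.0015 0.0005] [0.0015 0.0247] -0.03427778723297159
(105, 397) [-0.0227  0.0052]
(412, 410) [ 0.0263 -0.0035]
(275, 500) [-0.0011 -0.0247]
(245, 295) [0.0055 0.0279]
```

View pics/w8y.png

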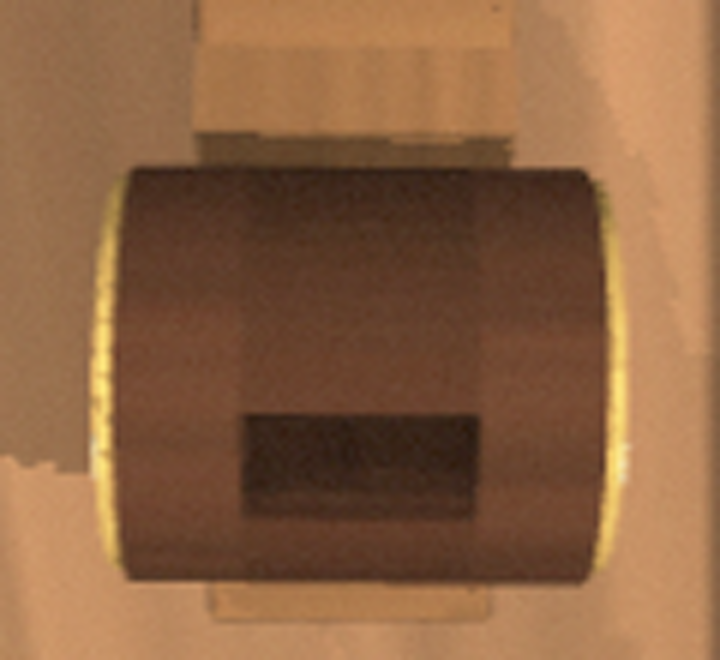

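Run:
```python
from h import *
s=st(); R=Ro.from_rotvec(s['tool_rot']).as_matrix(); print(R)
y=np.radians(-60); Y=np.array([np.cos(y),np.sin(y),0]); X=np.array([0,0,-1.]); T=np.c_[X,Y,np.cross(X,Y)]
print(Ro.from_matrix(T@R.T).as_rotvec(),(np.array([.594,.173,.26])-s['position'])*1000)
```

```text
t 13.35 pos [ 0.4836 -0.1789  0.1274] q [-0.4414 -0.1395  1.9807 -0.1103  1.2633 -0.3287] F [ 0.2366 -0.2594 -0.3581] g 0.995
[[-0.0099  0.9967 -0.0806]
 [-0.1114 -0.0812 -0.9905]
 [-0.9937 -0.0008  0.1118]]
[ 0.098  -0.063  -0.9649] [110.3789 351.8822 132.6233]
```

```bash
python3 -m creep '{"rot":[[0.014,-0.009,-0.13],[0.028,-0.018,-0.26],[0.042,-0.027,-0.39],[0.056,-0.036,-0.52],[0.07,-0.045,-0.65]],"offset":[[2,0,45],[10,25,80],[25,65,100],[40,110,115],[55,155,125]],"grip":[85,85,85,70,60]}'
python3 -m creep '{"rot":[[0.007,-0.0045,-0.08],[0.014,-0.009,-0.16],[0.021,-0.0135,-0.24],[0.028,-0.018,-0.315],[0.028,-0.018,-0.315]],"offset":[[15,45,3],[30,90,6],[42,135,7],[54,180,7],[55,197,7]],"grip":[50,50,50,50,50]}'
python3 -m creep '{"rot":[[0,0,0]],"offset":[[0,0,0]],"grip":[50]}'
python3 - <<'E'
from h import *
s=st(); R=Ro.from_rotvec(s['tool_rot']).as_matrix(); print(R)
c,im=shot('wrist','w9')
print(proj(c,[.594,.173,.148]))
E
```

```text
time: 13.85
position: [0.5401, -0.0231, 0.2541]
tool_rot: [1.699, 0.735, -1.743]
contact_force: [-0.3, -0.3, 0.2]
grip_width: 0.708
time: 14.35
position: [0.5944, 0.1757, 0.2586]
tool_rot: [1.921, 0.513, -1.928]
contact_force: [0.8, 0.3, -0.6]
grip_width: 0.587
time: 14.45
position: [0.594, 0.1743, 0.259]
tool_rot: [1.919, 0.514, -1.926]
contact_force: [-0.6, -0.6, 0.1]
grip_width: 0.584
t 14.45 pos [0.594  0.1743 0.259 ] q [ 0.1678  0.0263  1.594  -0.0055  1.5243  1.2118] F [-0.5846 -0.5508  0.0772] g 0.584
[[-0.0021  0.503  -0.8643]
 [-0.0059 -0.8643 -0.503 ]
 [-1.      0.004   0.0048]]
[[279.8281 206.8435]]
```

View pics/w9.png

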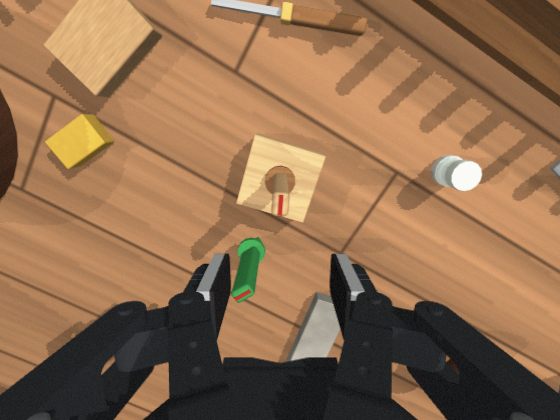

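Run:
```python
from h import *
c,im=load('w9'); zoom(im,230,125,105,100,7,'pics/w9z.png')
```

```text
(no output)
```

View pics/w9z.png

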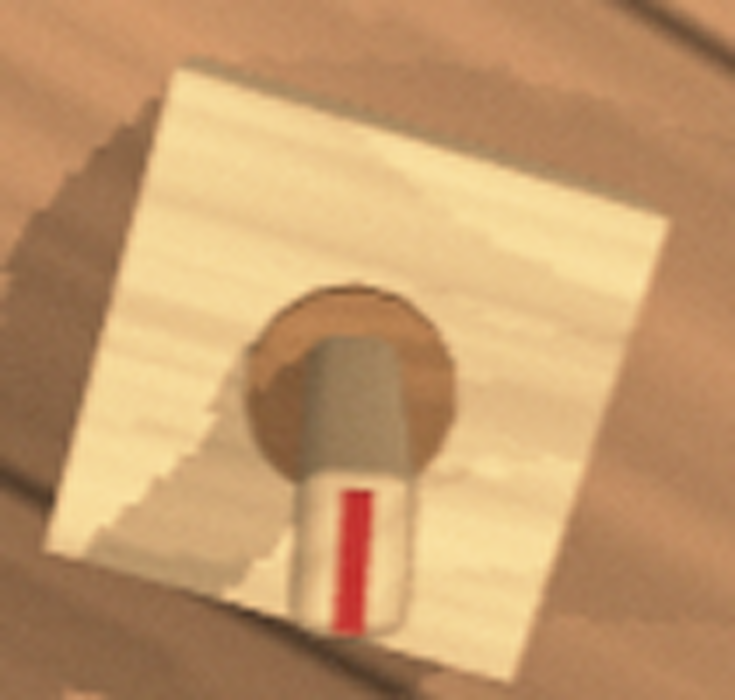

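Run:
```python
from h import *
c,im=load('w9'); g=lambda x,y:(230+x/7-.43,125+y/7-.43)
p,q=atz(c,g(357,490),.148),atz(c,g(348,635),.148); print('red',p,q,(p+q)/2,np.degrees(np.arctan2(*(p-q)[1::-1])),np.linalg.norm(p-q))
print('top corners',[atz(c,g(*k),.148) for k in((300,475),(413,475),(293,630),(405,630))])
print('collar',[atz(c,g(*k),.048) for k in((247,390),(457,390),(350,283))])
```

```text
red [0.6037 0.1779 0.148 ] [0.5872 0.1696 0.148 ] [0.5954 0.1737 0.148 ] 26.80649701014684 0.01844442162027478
top corners [array([0.6018, 0.1848, 0.148 ]), array([0.6087, 0.173 , 0.148 ]), array([0.5844, 0.1758, 0.148 ]), array([0.5913, 0.1638, 0.148 ])]
collar [array([0.588 , 0.1891, 0.048 ]), array([0.6055, 0.1589, 0.048 ]), array([0.612 , 0.1833, 0.048 ])]
```

```bash
python3 -m creep '{"rot":[[0,0,-0.05],[0,0,-0.05],[0,0,-0.05],[0,0,-0.05],[0,0,-0.05]],"offset":[[2,0,-30],[2,0,-70],[2,0,-110],[2,0,-145],[2,0,-163]],"grip":[45,45,45,45,45]}'
python3 -m creep '{"rot":[[0,0,0]],"offset":[[0,0,0]],"grip":[45]}'
python3 - <<'E'
from h import *
s=st(); R=Ro.from_rotvec(s['tool_rot']).as_matrix(); print(R)
c,im=shot('wrist','w10')
E
```

```text
time: 15.0
position: [0.5939, 0.17, 0.0934]
tool_rot: [1.949, 0.464, -1.964]
contact_force: [0.0, -0.6, -0.3]
grip_width: 0.531
time: 15.1
position: [0.5935, 0.1702, 0.0935]
tool_rot: [1.948, 0.465, -1.965]
contact_force: [-0.4, -0.4, -1.1]
grip_width: 0.525
t 15.1 pos [0.5935 0.1702 0.0935] q [ 0.1615  0.1608  1.7358 -0.0063  1.2533  1.2628] F [-0.3537 -0.357  -1.1365] g 0.525
[[-0.0072  0.4542 -0.8909]
 [-0.0073 -0.8909 -0.4542]
 [-0.9999  0.0032  0.0097]]
```

View pics/w10.png

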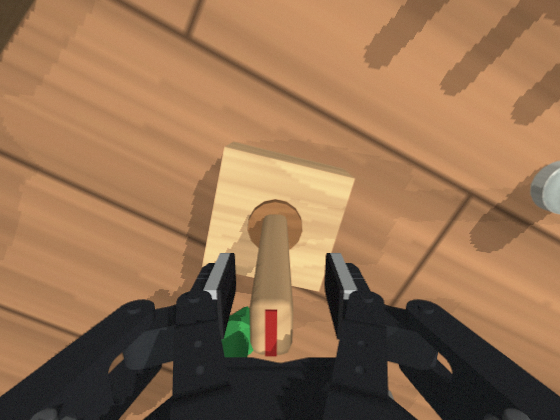

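```bash
python3 -m creep '{"rot":[[0.007,-0.007,0],[0.007,-0.007,0],[0.007,-0.007,0]],"offset":[[2.5,4,2],[2.5,4,2],[2.5,4,2]],"grip":[45,45,45]}'
python3 -m creep '{"rot":[[0,0,0],[0,0,0],[0,0,0],[0,0,0],[0,0,0]],"offset":[[0,0,0],[0,0,0],[0,0,0],[0,0,0],[0,0,0]],"grip":[10,8,8,8,8]}' 60
python3 - <<'E'
from h import *
s=st(); R=Ro.from_rotvec(s['tool_rot']).as_matrix(); print(R)
E
```

```text
time: 15.45
position: [0.6006, 0.1768, 0.1026]
tool_rot: [1.97, 0.471, -1.945]
contact_force: [-0.3, -0.3, 0.1]
grip_width: 0.532
time: 15.95
position: [0.5997, 0.1769, 0.1011]
tool_rot: [1.967, 0.472, -1.948]
contact_force: [0.2, -1.0, 3.1]
grip_width: 0.166
t 15.95 pos [0.5997 0.1769 0.1011] q [0.1677 0.158  1.7252 0.0005 1.2486 1.265 ] F [ 0.23   -1.0311  3.0576] g 0.166
[[ 0.0095  0.4558 -0.89  ]
 [ 0.0021 -0.8901 -0.4558]
 [-1.      0.0025 -0.0094]]
```

```bash
python3 -m creep '{"rot":[[0,0,0],[0,0,0],[0,0,0],[0,0,0],[0,0,0]],"offset":[[0,0,20],[0,0,50],[0,0,85],[0,0,115],[0,0,115]],"grip":[8,8,8,8,8]}'
python3 - <<'E'
from h import *
s=st(); R=Ro.from_rotvec(s['tool_rot']).as_matrix(); print(R)
c,im=shot('wrist','w11'); shot('scene','s11')
cv2.imwrite('pics/v11.png',np.hstack([cv2.resize(im,(400,300)),cv2.resize(load('s11')[1][:,:,::-1],(400,300))])[:,:,::-1])
y=np.arctan2(R[1,1],R[0,1]); print(np.degrees(y), 'turn to drum', np.radians(-94.4)-y, (np.array([.4853,-.191,.21])-s['position'])*1000)
E
```

```text
time: 16.45
position: [0.6018, 0.1772, 0.221]
tool_rot: [1.975, 0.471, -1.939]
contact_force: [1.1, -0.1, -0.0]
grip_width: 0.168
t 16.45 pos [0.6018 0.1772 0.221 ] q [0.1677 0.053  1.63   0.0002 1.4408 1.2651] F [ 1.1262 -0.0841 -0.0362] g 0.168
[[ 0.0175  0.4558 -0.8899]
 [ 0.0032 -0.8901 -0.4558]
 [-0.9998  0.0051 -0.017 ]]
-62.881537604078964 turn to drum -0.5501009439748428 [-116.4805 -368.1828  -10.9587]
```

View pics/v11.png

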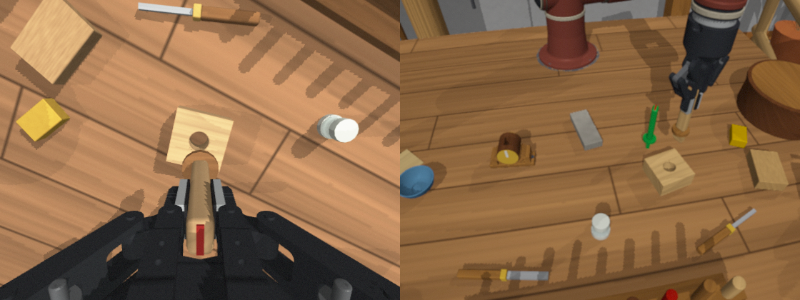

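```bash
python3 -m creep '{"rot":[[0,0,-0.06],[0,0,-0.12],[0,0,-0.18],[0,0,-0.24],[0,0,-0.30]],"offset":[[-12,-37,0],[-24,-74,0],[-36,-112,0],[-48,-150,0],[-60,-190,0]],"grip":[8,8,8,8,8]}'
python3 -m creep '{"rot":[[0,0,-0.06],[0,0,-0.12],[0,0,-0.18],[0,0,-0.25],[0,0,-0.25]],"offset":[[-12,-38,0],[-24,-76,0],[-36,-114,0],[-48,-150,0],[-56,-178,0]],"grip":[8,8,8,8,8]}'
python3 -m creep '{"rot":[[0,0,0],[0,0,0]],"offset":[[0,0,0],[0,0,0]],"grip":[8,8]}'
python3 - <<'E'
from h import *
s=st(); R=Ro.from_rotvec(s['tool_rot']).as_matrix(); print(R)
c,im=shot('wrist','w12'); shot('scene','s12')
E
```

```text
time: 17.05
position: [0.5371, -0.0142, 0.2121]
tool_rot: [2.136, 0.183, -2.128]
contact_force: [1.8, -0.2, -0.6]
grip_width: 0.163
time: 17.55
position: [0.4811, -0.1924, 0.2122]
tool_rot: [-2.185, 0.087, 2.177]
contact_force: [-1.0, 0.1, -0.8]
grip_width: 0.162
time: 17.75
position: [0.4821, -0.191, 0.2129]
tool_rot: [-2.187, 0.086, 2.176]
contact_force: [0.5, 1.4, -0.0]
grip_width: 0.169
t 17.75 pos [ 0.4821 -0.191   0.2129] q [-0.5219 -0.1966  1.8803  0.002   1.4536  1.1269] F [ 0.5291  1.4091 -0.0171] g 0.169
[[ 0.0048 -0.0781 -0.9969]
 [-0.0005 -0.9969  0.0781]
 [-1.      0.0001 -0.0048]]
```

View pics/w12.png

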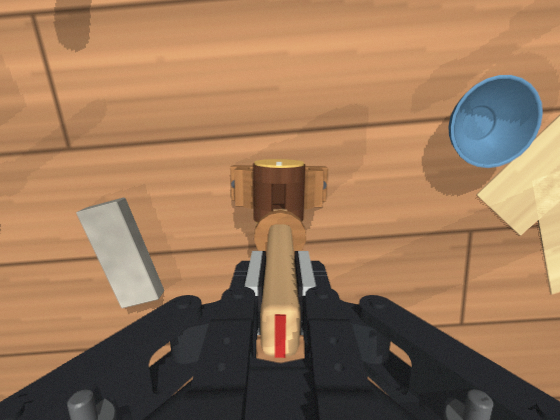

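View pics/s12.png

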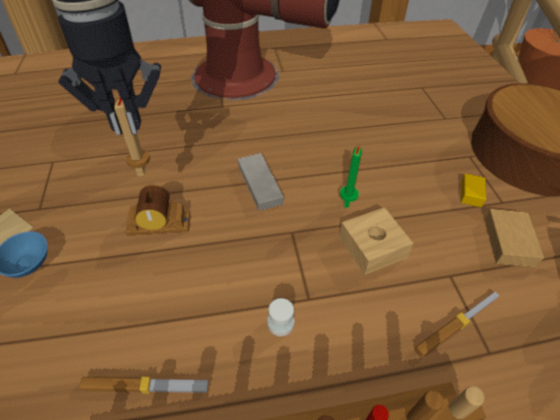

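Run:
```python
from h import *
c,im=load('w12'); zoom(im,220,150,120,100,6,'pics/w12z.png'); zoom(im,220,240,120,125,6,'pics/w12y.png')
```

```text
(no output)
```

View pics/w12z.png

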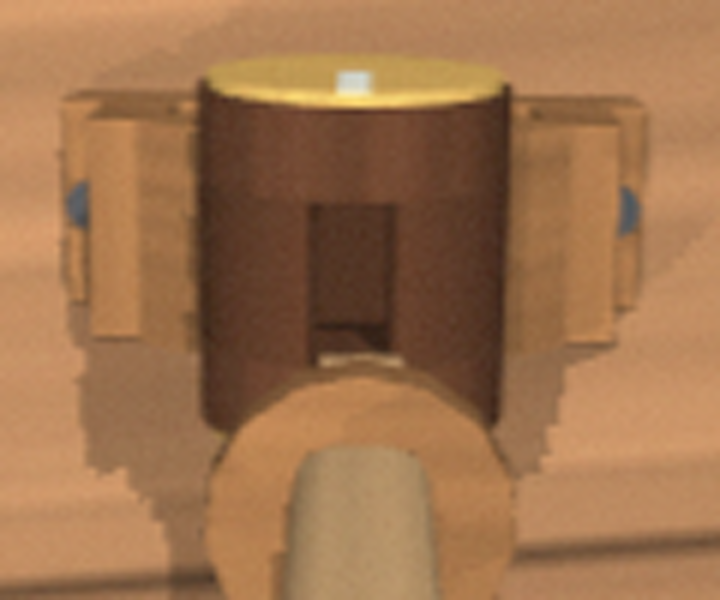

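View pics/w12y.png

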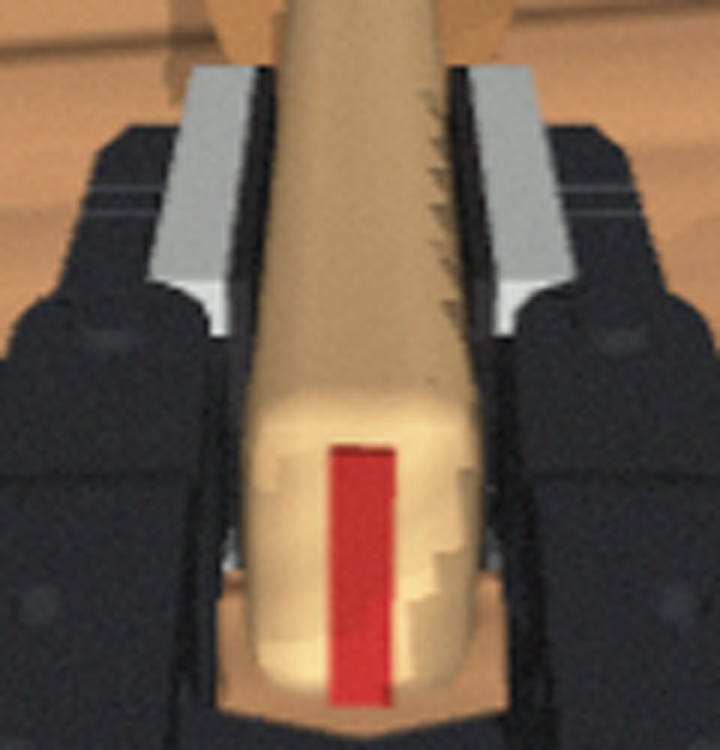

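Run:
```python
from h import *
c,im=load('w12'); g=lambda x,y:(220+x/6-.4,150+y/6-.4); k=lambda x,y:(220+x/6-.4,240+y/6-.4)
z=.2129
yaw=-.078;a=np.array([np.cos(yaw),np.sin(yaw),0]);b=np.array([-a[1],a[0],0])
T=np.array([.4821,-.191,0])
def S(n,p): p=p-T; print(n,np.round([p@a*1000,p@b*1000],1))
r0,r1=atz(c,k(363,448),z+.047),atz(c,k(361,705),z+.047); S('red far',r0);S('red near',r1);S('top mid',(r0+r1)/2)
S('collar L',atz(c,g(208,500),z-.053));S('collar R',atz(c,g(515,500),z-.053));S('collar far',atz(c,g(360,372),z-.053))
S('tip L',atz(c,g(318,362),z-.083));S('tip R',atz(c,g(405,362),z-.083))
for n,p in(('slot farL',(310,205)),('slot farR',(397,205)),('slot L',(310,350)),('slot R',(395,350))): S(n,atz(c,g(*p),.0765))
S('drum end top',atz(c,g(350,107),.077)); S('drum L',atz(c,g(200,300),.051));S('drum R',atz(c,g(508,300),.051))
```

```text
red far [ 5.2 -0.7]
red near [-13.4  -0.6]
top mid [-4.1 -0.7]
collar L [-1.1 16.6]
collar R [ -1.2 -18.1]
collar far [13.9 -0.6]
tip L [6.3 4.8]
tip R [ 6.3 -6.3]
slot farL [15.8  7.1]
slot farR [15.8 -6.3]
slot L [-7.4  7.3]
slot R [-7.4 -6.1]
drum end top [30.9  0.9]
drum L [-5.8 26.6]
drum R [ -5.8 -25.8]
```

```bash
python3 -m creep '{"rot":[[0,0,0],[0,0,0],[0,0,0],[0,0,0]],"offset":[[6.5,0.6,-15],[6.5,0.6,-30],[6.5,0.6,-38],[6.5,0.6,-38]],"grip":[8,8,8,8]}'
python3 - <<'E'
from h import *
s=st(); R=Ro.from_rotvec(s['tool_rot']).as_matrix(); print(R[:,0],R[:,1])
T=np.array([.4821,-.191,0]); yaw=-.078;a=np.array([np.cos(yaw),np.sin(yaw),0]);b=np.array([-a[1],a[0],0])
p=np.array(s['position'])-T; print('moved a,b',p@a*1000,p@b*1000)
c,im=shot('wrist','w13'); c2,im2=shot('scene','s13')
zoom(im[:,:,::-1],210,150,140,110,5,'pics/w13z.png'); zoom(im2[:,:,::-1],110,130,80,100,6,'pics/s13z.png')
E
```

```text
time: 18.25
position: [0.4885, -0.1895, 0.1744]
tool_rot: [-2.187, 0.083, 2.179]
contact_force: [0.4, 0.1, -1.2]
grip_width: 0.169
t 18.25 pos [ 0.4885 -0.1895  0.1744] q [-0.5129 -0.1518  1.9065  0.0015  1.3834  1.1336] F [ 0.362   0.128  -1.2472] g 0.169
[ 0.0038 -0.0004 -1.    ] [-0.076  -0.9971  0.0002]
moved a,b 6.258258995883992 1.9984435918795813
```

View pics/w13z.png

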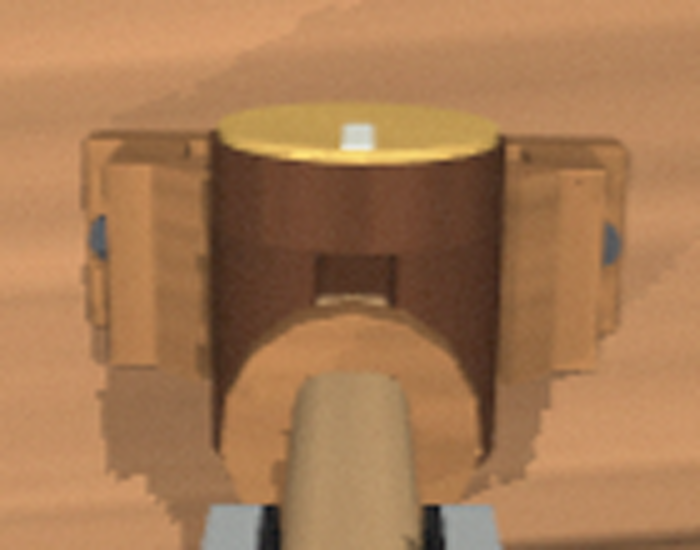

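View pics/s13z.png

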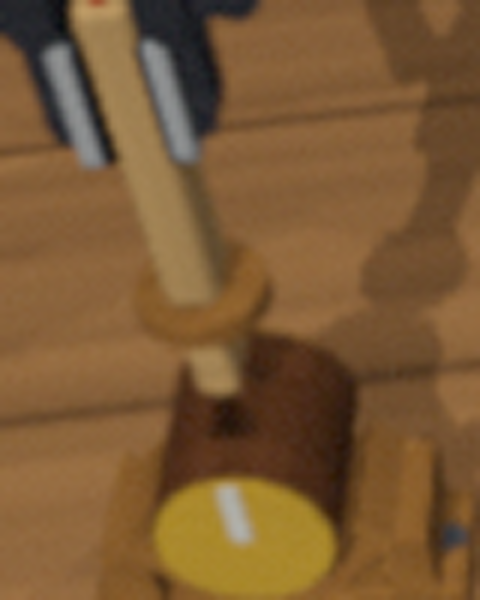

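Run:
```python
from h import *
c,im=load('w13'); g=lambda x,y:(210+x/5-.4,150+y/5-.4)
z=.1744
yaw=-.078;a=np.array([np.cos(yaw),np.sin(yaw),0]);b=np.array([-a[1],a[0],0])
T=np.array([.4821,-.191,0])
def S(n,p): p=p-T; print(n,np.round([p@a*1000,p@b*1000],1))
S('collar far',atz(c,g(353,310),z-.053));S('collar L',atz(c,g(220,430),z-.053));S('collar R',atz(c,g(483,430),z-.053))
S('tip L',atz(c,g(316,300),z-.083));S('tip R',atz(c,g(391,300),z-.083))
S('slot farL',atz(c,g(315,256),.0765));S('slot farR',atz(c,g(396,256),.0765));S('slot L',atz(c,g(316,300),.0765));S('slot R',atz(c,g(397,300),.0765))
S('drum end',atz(c,g(356,163),.077))
```

```text
collar far [20.2  1.1]
collar L [ 3.1 19.1]
collar R [  3.2 -16.6]
tip L [12.7  6.6]
tip R [12.8 -4.8]
slot farL [15.8  7.1]
slot farR [15.8 -6. ]
slot L [8.4 7. ]
slot R [ 8.4 -6.2]
drum end [31.1  0.5]
```

```bash
python3 -m creep '{"rot":[[0,0,0],[0,0,0],[0,0,0],[0,0,0],[0,0,0]],"offset":[[0,-0.6,-4],[0,-0.6,-8],[0,-0.6,-12],[0,-0.6,-16],[0,-0.6,-18]],"grip":[8,8,8,8,8]}'
```

```text
time: 18.85
position: [0.4895, -0.1912, 0.1588]
tool_rot: [-2.192, 0.086, 2.175]
contact_force: [0.1, -0.5, -1.1]
grip_width: 0.173
```

```bash
python3 -m creep '{"rot":[[0,0,0],[0,0,0],[0,0,0],[0,0,0]],"offset":[[0,0,-4],[0,0,-8],[0,0,-11],[0,0,-11]],"grip":[8,8,8,8]}'
python3 - <<'E'
from h import *
c2,im2=shot('scene','s14'); c,im=shot('wrist','w14')
cv2.imwrite('pics/v14.png',np.hstack([cv2.resize(im[150:270,200:360],(400,300)),cv2.resize(im2[130:235,90:230],(400,300),interpolation=cv2.INTER_CUBIC)])[:,:,::-1])
E
```

```text
time: 19.25
position: [0.4894, -0.1911, 0.1477]
tool_rot: [-2.191, 0.086, 2.175]
contact_force: [0.6, -0.1, -0.6]
grip_width: 0.171
```

View pics/v14.png

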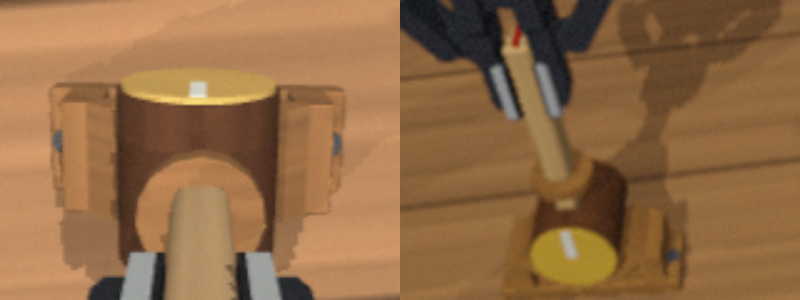

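Tongue is in the slot freely. Continue down.

```bash
python3 -m creep '{"rot":[[0,0,0],[0,0,0],[0,0,0],[0,0,0]],"offset":[[0,0,-4],[0,0,-8],[0,0,-8],[0,0,-8]],"grip":[8,8,8,8]}'
python3 -m creep '{"rot":[[0,0,0],[0,0,0],[0,0,0]],"offset":[[0,0,-2],[0,0,-4],[0,0,-4]],"grip":[8,8,8]}'
```

```text
time: 19.75
position: [0.4896, -0.1912, 0.1401]
tool_rot: [-2.192, 0.086, 2.175]
contact_force: [0.6, 1.0, -0.6]
grip_width: 0.164
time: 20.05
position: [0.4902, -0.1915, 0.1376]
tool_rot: [-2.194, 0.087, 2.174]
contact_force: [-1.0, 1.0, 4.9]
grip_width: 0.169
```

```bash
python3 -m creep '{"rot":[[0,0,0],[0,0,0],[0,0,0]],"offset":[[0,0,-2],[0,0,-3],[0,0,-3]],"grip":[8,8,8]}'
python3 - <<'E'
from h import *
s=st(); R=Ro.from_rotvec(s['tool_rot']).as_matrix(); print(R)
c2,im2=shot('scene','s15'); c,im=shot('wrist','w15')
cv2.imwrite('pics/v15.png',np.hstack([cv2.resize(im[150:270,200:360],(400,300)),cv2.resize(im2[130:235,90:230],(400,300),interpolation=cv2.INTER_CUBIC)])[:,:,::-1])
E
```

```text
time: 20.35
position: [0.4908, -0.1917, 0.1373]
tool_rot: [-2.195, 0.087, 2.173]
contact_force: [-5.3, 4.1, 15.4]
grip_width: 0.163
t 20.35 pos [ 0.4908 -0.1917  0.1373] q [-0.5146 -0.1129  1.9359  0.0017  1.3082  1.1325] F [-5.3139  4.0553 15.3767] g 0.163
[[ 0.0098 -0.0766 -0.997 ]
 [-0.0037 -0.9971  0.0766]
 [-0.9999  0.0029 -0.0101]]
```

View pics/v15.png

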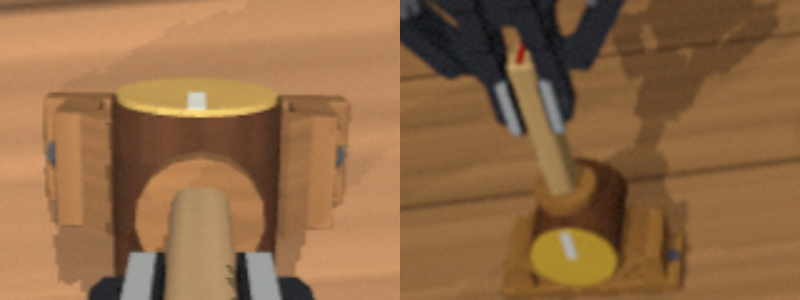

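```bash
python3 -m creep '{"rot":[[0,0,0],[0,0,0]],"offset":[[0,0,3],[0,0,3]],"grip":[8,8]}'
python3 -m creep '{"rot":[[0,0,0],[0,0,0],[0,0,0],[0,0,0],[0,0,0]],"offset":[[0,0,0],[0,0,0],[0,0,0],[0,0,0],[0,0,0]],"grip":[20,30,45,45,45]}' 20
python3 -m creep '{"rot":[[0,0,0],[0,0,0],[0,0,0],[0,0,0],[0,0,0]],"offset":[[0,0,20],[0,0,45],[0,0,75],[0,0,110],[0,0,140]],"grip":[45,45,45,45,45]}'
python3 - <<'E'
from h import *
s=st()
c2,im2=shot('scene','s16'); c,im=shot('wrist','w16'); c3,im3=shot('top','t16')
cv2.imwrite('pics/v16.png',np.vstack([np.hstack([cv2.resize(im,(400,300)),cv2.resize(im2[110:230,80:240],(400,300),interpolation=cv2.INTER_CUBIC)]),np.hstack([cv2.resize(im3,(400,300)),cv2.resize(im2,(400,300))])])[:,:,::-1])
E
```

```text
time: 20.65
position: [0.4905, -0.1916, 0.1375]
tool_rot: [-2.195, 0.088, 2.172]
contact_force: [-0.4, 1.6, 5.4]
grip_width: 0.168
time: 21.15
position: [0.4896, -0.1912, 0.1361]
tool_rot: [-2.192, 0.086, 2.175]
contact_force: [0.3, 0.2, 0.3]
grip_width: 0.524
time: 21.65
position: [0.4898, -0.1913, 0.2782]
tool_rot: [-2.194, 0.087, 2.174]
contact_force: [0.4, 0.1, 0.6]
grip_width: 0.526
t 21.65 pos [ 0.4898 -0.1913  0.2782] q [-0.5148 -0.2171  1.7896  0.0015  1.5596  1.1328] F [0.4322 0.1409 0.5671] g 0.526
```

View pics/v16.png

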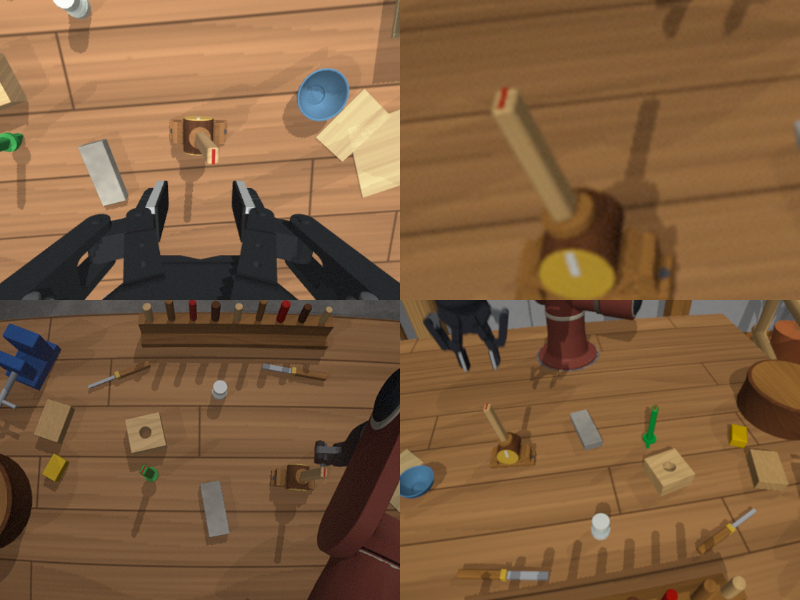

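Run:
```python
from h import *
c,im=load('w16'); zoom(im,220,150,110,90,7,'pics/w16z.png')
for n in('w16','t16','s16'):
    print(n,proj(load(n)[0],[[.4853,-.191,.085],[.4853,-.191,.185]]))
```

```text
w16 [[277.0837 194.3166]
 [276.9686 220.8906]]
t16 [[422.526  246.7632]
 [442.6573 240.3033]]
s16 [[147.2748 193.107 ]
 [132.2098 146.7196]]
```

View pics/w16z.png

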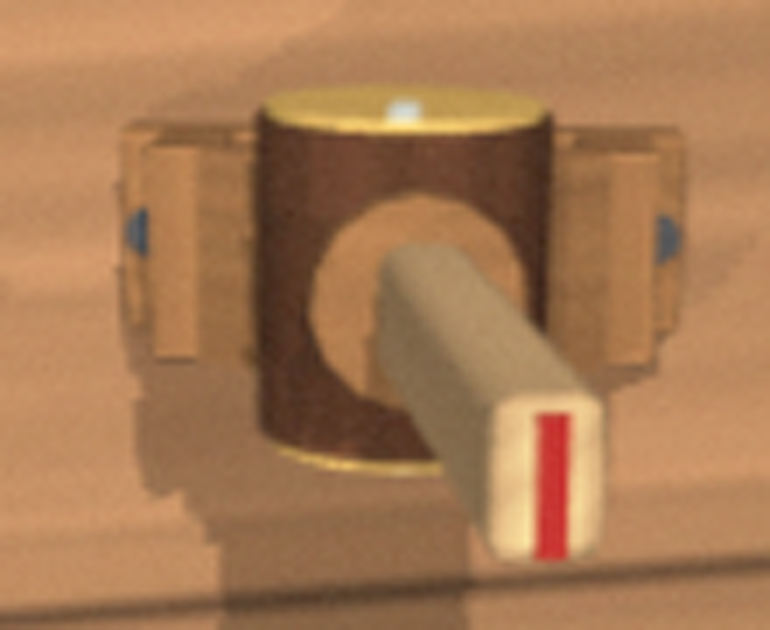

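Run:
```python
from h import *
from scipy.optimize import least_squares
yaw=-.077
a=np.array([np.cos(yaw),np.sin(yaw),0]);b=np.array([-a[1],a[0],0]);Z=np.array([0,0,1.])
c,im=load('w16'); g=lambda x,y:(220+x/7-.43,150+y/7-.43)
C=np.array([.4853,-.191,.051])
# model: collar centre at C + .030*(n) + sb*b ; top at collar + .1 n  ; n = lean phi about a
obs_top=np.array(g(550,478)); obs_col=np.array(g(418,300))
def f(p):
    n=np.sin(p[0])*b+np.cos(p[0])*Z+np.sin(p[3])*a
    base=C+.026*Z+p[1]*b+p[2]*a
    return np.r_[proj(c,base+.108*n)[0]-obs_top, proj(c,base+.008*n)[0]-obs_col]
s=least_squares(f,[0,0,0,0]); print('lean deg',np.degrees(s.x[0]),'b,a off',s.x[1:3],'lean a',np.degrees(s.x[3]),s.fun)
# mark
o,d=ray(c,g(405,110)); k=((C+.03*a-o)@a)/(d@a); q=o+k*d-C; print('mark pt b,z',q@b,q[2])
o,d=ray(c,g(408,110)); k=((C+.03*a-o)@a)/(d@a); q=o+k*d-C; print('disc ctr b',q@b)
for n in ('s16','t16'):
    cc,ii=load(n)
    p=proj(cc,[.4853,-.191,.13])[0].astype(int)-[50,40]; zoom(ii,max(0,p[0]),p[1],100,90,7,f'pics/{n}z.png'); print(p)
```

```text
lean deg -8.670081274124758 b,a off [-0.0013  0.0022] lean a 0.022179008112240696 [ 0.  0. -0.  0.]
mark pt b,z -0.0004422369377297176 0.010616747528290775
disc ctr b -0.000950859372494838
[ 90 133]
[380 204]
```

View pics/s16z.png

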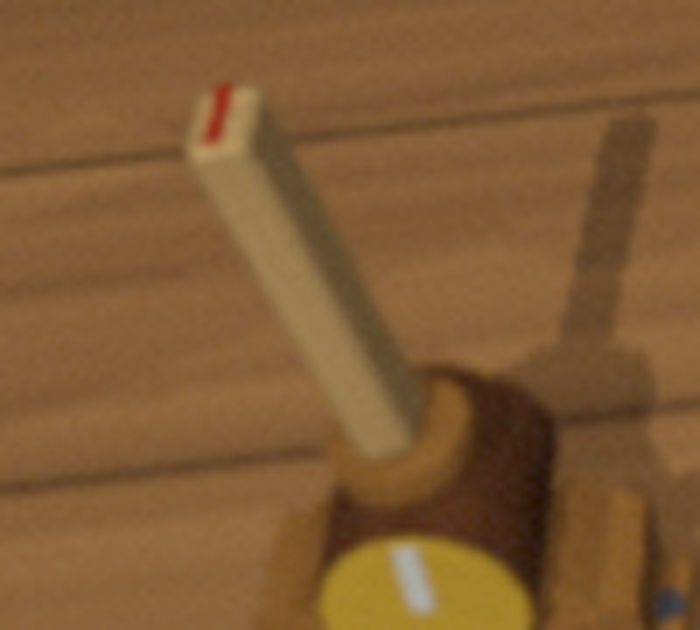

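Run:
```python
from h import *
s=st(); R=Ro.from_rotvec(s['tool_rot']).as_matrix()
yaw=-.077; a=np.array([np.cos(yaw),np.sin(yaw),0]);b=np.array([-a[1],a[0],0]);Z=np.array([0,0,1.])
f=np.radians(62); X=np.sin(f)*b-np.cos(f)*Z
T0=np.c_[-Z,a,np.cross(-Z,a)]; T=np.c_[X,a,np.cross(X,a)]
print('to vertical',Ro.from_matrix(T0@R.T).as_rotvec(),'then',Ro.from_matrix(T@T0.T).as_rotvec())
C=np.array([.4853,-.191,.051])
print('grasp',C+.024*X,'standoff',C-.086*X)
c,_=load('w16'); print('bowl',atz(c,(452,133),.04),'rim',atz(c,(432,170),.04),atz(c,(415,130),.04),'board',atz(c,(445,195),.01))
```

```text
t 21.8 pos [ 0.4909 -0.1919  0.2794] q [-0.5147 -0.2177  1.788   0.0015  1.5571  1.1328] F [-1.0345  0.7095 -0.6585] g 0.525
to vertical [-0.0058  0.0147  1.5706] then [ 1.0789 -0.0832  0.    ]
grasp [ 0.4869 -0.1699  0.0397] standoff [ 0.4795 -0.2667  0.0914]
bowl [ 0.535  -0.4095  0.04  ] rim [ 0.4912 -0.3878  0.04  ] [ 0.5421 -0.3643  0.04  ] board [ 0.4492 -0.4226  0.01  ]
```

```bash
python3 -m creep '{"rot":[[0,0,0.145],[0,0,0.29],[0,0,0.435],[0,0,0.58],[0,0,0.725]],"offset":[[-2,-15,0],[-4,-30,0],[-6,-45,0],[-8,-60,0],[-10,-75,0]],"grip":[85,85,85,85,85]}'
python3 -m creep '{"rot":[[0,0,0.145],[0,0,0.29],[0,0,0.435],[0,0,0.58],[0,0,0.725]],"offset":[[0,0,0],[0,0,0],[0,0,0],[0,0,0],[0,0,0]],"grip":[85,85,85,85,85]}'
python3 - <<'E'
from h import *
s=st(); R=Ro.from_rotvec(s['tool_rot']).as_matrix()
yaw=-.077; a=np.array([np.cos(yaw),np.sin(yaw),0]);b=np.array([-a[1],a[0],0]);Z=np.array([0,0,1.])
f=np.radians(62); X=np.sin(f)*b-np.cos(f)*Z
T=np.c_[X,a,np.cross(X,a)]
print(Ro.from_matrix(T@R.T).as_rotvec(),([.4795,-.2667,.0914]-np.array(s['position']))*1000)
E
```

```text
time: 22.3
position: [0.479, -0.2664, 0.2741]
tool_rot: [1.853, 0.63, -1.84]
contact_force: [-0.4, 0.2, 0.5]
grip_width: 0.997
time: 22.8
position: [0.4791, -0.2658, 0.2741]
tool_rot: [1.357, 1.12, -1.344]
contact_force: [0.9, 0.4, -0.2]
grip_width: 0.997
t 22.8 pos [ 0.4791 -0.2658  0.2741] q [-0.6469 -0.1513  1.739   0.0085  1.5591 -0.4552] F [ 0.8701  0.402  -0.2342] g 0.997
[ 1.0629 -0.1445  0.1031] [   0.4435   -0.8651 -182.678 ]
```

```bash
python3 -m creep '{"rot":[[0.14,-0.019,0.0136],[0.28,-0.038,0.027],[0.42,-0.057,0.041],[0.56,-0.076,0.054],[0.70,-0.095,0.068]],"offset":[[0,-5,0],[0,-10,-10],[0,-10,-25],[0,-10,-40],[0,-10,-60]],"grip":[85,85,85,85,85]}'
python3 - <<'E'
from h import *
s=st(); R=Ro.from_rotvec(s['tool_rot']).as_matrix()
yaw=-.077; a=np.array([np.cos(yaw),np.sin(yaw),0]);b=np.array([-a[1],a[0],0]);Z=np.array([0,0,1.])
f=np.radians(62); X=np.sin(f)*b-np.cos(f)*Z
T=np.c_[X,a,np.cross(X,a)]
print(Ro.from_matrix(T@R.T).as_rotvec(),([.4795,-.2667,.0914]-np.array(s['position']))*1000)
E
```

```text
time: 23.3
position: [0.4796, -0.2767, 0.2157]
tool_rot: [1.834, 1.634, -0.846]
contact_force: [-0.2, -0.0, -0.2]
grip_width: 0.992
t 23.3 pos [ 0.4796 -0.2767  0.2157] q [-0.8993  0.1752  1.6252  0.5033  1.8617 -0.7552] F [-0.1807 -0.0325 -0.2103] g 0.992
[ 0.3591 -0.0507  0.0419] [  -0.1233    9.9786 -124.312 ]
```

```bash
python3 -m creep '{"rot":[[0.13,-0.018,0.014],[0.26,-0.036,0.028],[0.359,-0.051,0.042],[0.359,-0.051,0.042],[0.359,-0.051,0.042]],"offset":[[0,0,-30],[0,0,-65],[0,5,-100],[0,10,-124],[0,10,-124]],"grip":[85,85,85,85,85]}'
python3 - <<'E'
from h import *
s=st(); R=Ro.from_rotvec(s['tool_rot']).as_matrix(); print(R[:,0],R[:,1])
print(([.4853,-.191,.051]+.024*R[:,0]-np.array(s['position']))*1000)
c,im=shot('wrist','w17')
E
```

```text
time: 23.8
position: [0.477, -0.2629, 0.0865]
tool_rot: [2.033, 1.888, -0.512]
contact_force: [-0.2, 1.1, 0.3]
grip_width: 0.993
t 23.8 pos [ 0.477  -0.2629  0.0865] q [-0.9455  0.5067  1.6009  0.6496  1.923  -0.9318] F [-0.2299  1.0905  0.293 ] g 0.993
[ 0.0631  0.8826 -0.4659] [ 0.997  -0.0765 -0.0099]
[  9.7795  93.1172 -46.6351]
```

View pics/w17.png

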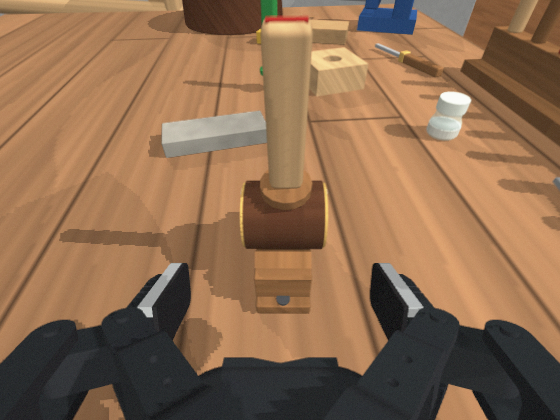

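```bash
python3 -m creep '{"rot":[[0,0,0],[0,0,0],[0,0,0],[0,0,0]],"offset":[[3,27,-13],[6,54,-26],[8,80,-40],[8,80,-40]],"grip":[85,85,85,85]}'
python3 - <<'E'
from h import *
s=st(); R=Ro.from_rotvec(s['tool_rot']).as_matrix()
print(([.4853,-.191,.051]+.024*R[:,0]-np.array(s['position']))*1000)
E
```

```text
time: 24.25
position: [0.4873, -0.1834, 0.0527]
tool_rot: [2.023, 1.881, -0.511]
contact_force: [-1.2, -0.4, -0.0]
grip_width: 0.999
t 24.25 pos [ 0.4873 -0.1834  0.0527] q [-0.8573  0.4674  1.7265  0.6948  1.8023 -0.9377] F [-1.2073 -0.448  -0.0485] g 0.999
[ -0.4234  13.4559 -13.1038]
```

```bash
python3 -m creep '{"rot":[[0,0,0],[0,0,0],[0,0,0]],"offset":[[-0.5,6,-7],[-0.5,12,-13],[-0.5,12,-13]],"grip":[85,85,85]}'
python3 - <<'E'
from h import *
s=st(); R=Ro.from_rotvec(s['tool_rot']).as_matrix()
print(([.4853,-.191,.051]+.024*R[:,0]-np.array(s['position']))*1000)
c,im=shot('wrist','w18');c,im2=shot('scene','s18')
cv2.imwrite('pics/v18.png',np.hstack([cv2.resize(im,(400,300)),cv2.resize(im2[110:230,60:220],(400,300),interpolation=cv2.INTER_CUBIC)])[:,:,::-1])
E
```

```text
time: 24.55
position: [0.4872, -0.1742, 0.0394]
tool_rot: [2.025, 1.877, -0.511]
contact_force: [-0.1, 0.4, 1.2]
grip_width: 0.992
t 24.55 pos [ 0.4872 -0.1742  0.0394] q [-0.8486  0.4782  1.7409  0.6994  1.7756 -0.9479] F [-0.1077  0.4292  1.1807] g 0.992
[-0.297   4.3108  0.2347]
```

View pics/v18.png

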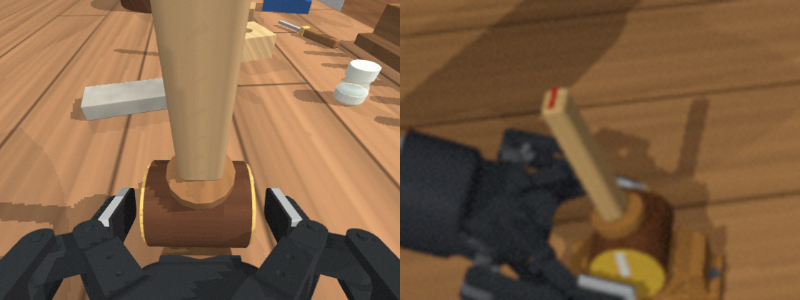

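```bash
python3 -m creep '{"rot":[[0,0,0],[0,0,0],[0,0,0],[0,0,0],[0,0,0]],"offset":[[0,0,0],[0,0,0],[0,0,0],[0,0,0],[0,0,0]],"grip":[50,50,50,50,50]}' 40
python3 -m creep '{"rot":[[-0.035,0.003,0],[-0.07,0.0055,0],[-0.07,0.0055,0],[-0.07,0.0055,0]],"offset":[[0,-0.4,-0.6],[0,-0.8,-1.2],[0,-0.8,-1.2],[0,-0.8,-1.2]],"grip":[50,50,50,50]}'
python3 - <<'E'
from h import *
s=st(); R=Ro.from_rotvec(s['tool_rot']).as_matrix(); print(R[:,0])
c,im2=shot('scene','s19')
zoom(im2[:,:,::-1],90,120,100,90,7,'pics/s19z.png')
E
```

```text
time: 25.15
position: [0.4875, -0.175, 0.0398]
tool_rot: [2.025, 1.875, -0.511]
contact_force: [-1.5, -4.2, 1.9]
grip_width: 0.694
time: 25.55
position: [0.4879, -0.1755, 0.0391]
tool_rot: [1.981, 1.834, -0.573]
contact_force: [1.5, -3.4, 4.5]
grip_width: 0.701
t 25.55 pos [ 0.4879 -0.1755  0.0391] q [-0.8381  0.4405  1.757   0.6687  1.7299 -0.9359] F [ 1.462  -3.4399  4.4823] g 0.701
[ 0.0653  0.8426 -0.5346]
```

View pics/s19z.png

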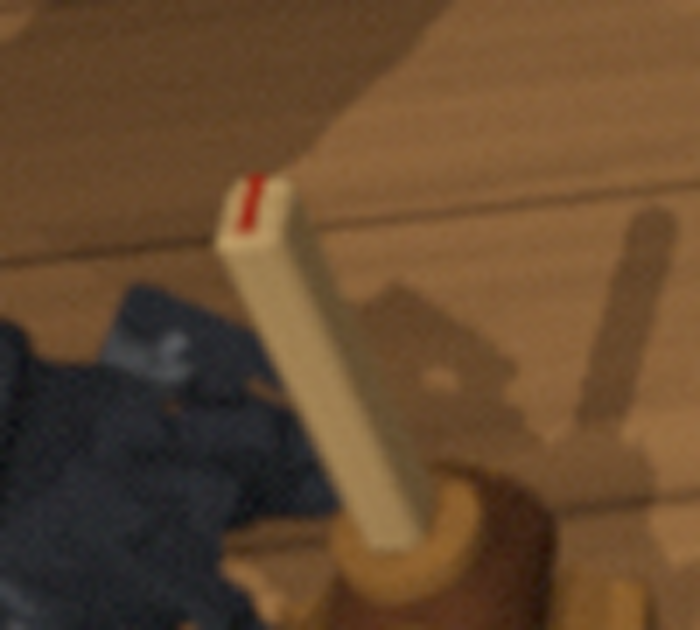

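```bash
python3 -m creep '{"rot":[[0,0,0],[0,0,0],[0,0,0],[0,0,0],[0,0,0]],"offset":[[0,0,0],[0,0,0],[0,0,0],[0,0,0],[0,0,0]],"grip":[62,66,75,85,85]}'
python3 -m creep '{"rot":[[0,0,0],[0,0,0],[0,0,0],[0,0,0],[0,0,0]],"offset":[[-2,-21,13],[-4,-42,27],[-6,-67,43],[-8,-90,60],[-8,-105,80]],"grip":[85,85,85,85,85]}'
python3 -m creep '{"rot":[[0.0,0,0],[0,0,0],[0,0,0]],"offset":[[0,-15,45],[0,-30,90],[0,-30,120]],"grip":[85,85,85]}'
python3 - <<'E'
from h import *
s=st()
c,im=shot('wrist','w20');c2,im2=shot('scene','s20');c3,im3=shot('top','t20')
cv2.imwrite('pics/v20.png',np.vstack([np.hstack([cv2.resize(im,(400,300)),cv2.resize(im2[110:230,80:240],(400,300),interpolation=cv2.INTER_CUBIC)]),np.hstack([cv2.resize(im3,(400,300)),cv2.resize(im2,(400,300))])])[:,:,::-1])
zoom(im2[:,:,::-1],90,133,100,90,7,'pics/s20z.png')
E
```

```text
time: 26.1
position: [0.4871, -0.1748, 0.0379]
tool_rot: [1.981, 1.837, -0.575]
contact_force: [-0.0, 0.7, 0.7]
grip_width: 0.993
time: 26.6
position: [0.4789, -0.2813, 0.1185]
tool_rot: [1.982, 1.836, -0.576]
contact_force: [-0.2, -0.8, -0.0]
grip_width: 0.995
time: 26.9
position: [0.4796, -0.3121, 0.2415]
tool_rot: [1.98, 1.831, -0.575]
contact_force: [0.6, 0.2, 0.6]
grip_width: 0.996
t 26.9 pos [ 0.4796 -0.3121  0.2415] q [-0.9745  0.349   1.4777  0.6547  2.0954 -0.8   ] F [0.6121 0.2266 0.5683] g 0.996
```

View pics/v20.png

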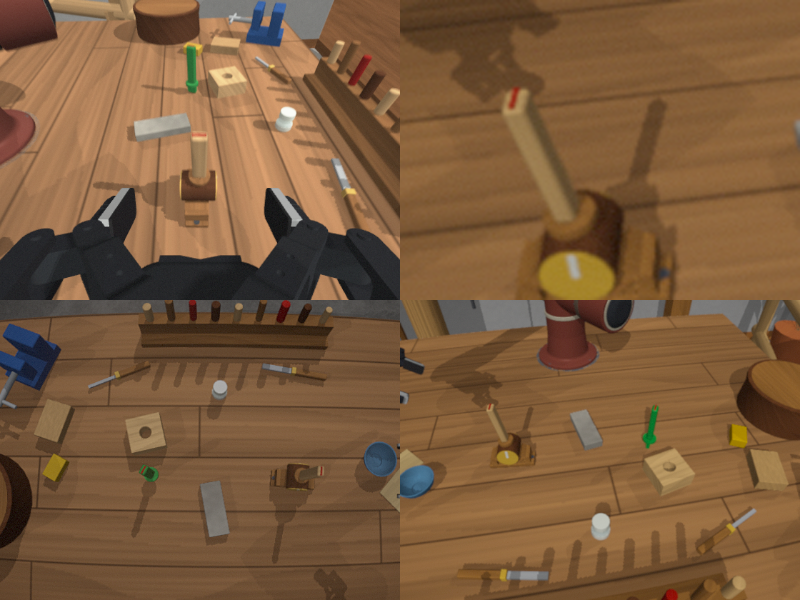

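View pics/s20z.png

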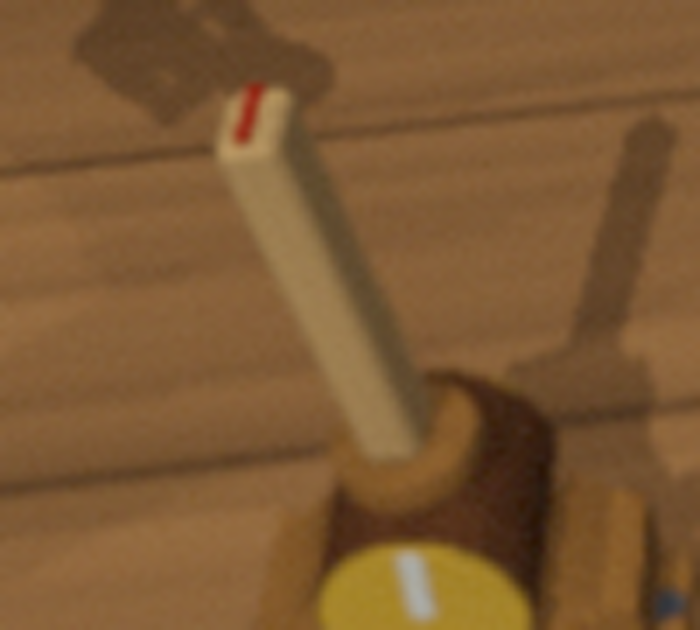

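Run:
```python
from h import *
c,im=load('s20'); t,it=load('t20'); t16,i16=load('t16')
print('scene top @.184', atz(c,(90+256/7-.43,133+122/7-.43),.184))
s16,_=load('s16'); print('before',atz(s16,(90+222/7-.43,133+122/7-.43),.184))
zoom(it,400,215,80,70,8,'pics/t20z.png')
# mark
yaw=-.077;a=np.array([np.cos(yaw),np.sin(yaw),0]);b=np.array([-a[1],a[0],0]);C=np.array([.4853,-.191,.051])
g=lambda x,y:(90+x/7-.43,133+y/7-.43)
q=[]
for p in((425,618),(408,553)):
    o,d=ray(c,g(*p));k=((C+.03*a-o)@a)/(d@a);v=o+k*d-C;q.append([v@b,v[2]])
q=np.array(q);print(q,np.degrees(np.arctan2(*(q[1]-q[0]))))
```

```text
scene top @.184 [ 0.49   -0.1998  0.184 ]
before [ 0.4887 -0.207   0.184 ]
[[ 0.0003 -0.0018]
 [ 0.0016  0.0218]] 3.070194149216208
```

View pics/t20z.png

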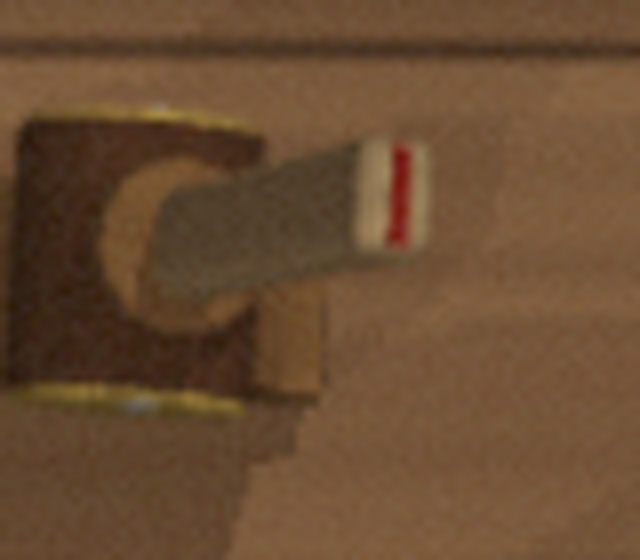

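```bash
python3 -m creep '{"rot":[[0,0,0],[0,0,0],[0,0,0],[0,0,0],[0,0,0]],"offset":[[0,0,0],[0,0,0],[0,0,0],[0,0,0],[0,0,0]],"grip":[85,85,85,85,85]}'
python3 - <<'E'
from h import *
c,im=shot('scene','s21'); _,p=load('s20'); _,q=load('s21')
d=np.abs(p.astype(int)-q)[110:240,90:200].max(); print('diff',d, np.abs(p.astype(int)-q)[110:240,90:200].mean())
print(hand_in()); print(sense()['time'])
E
```

```text
time: 27.55
position: [0.4792, -0.3099, 0.2376]
tool_rot: [1.982, 1.837, -0.575]
contact_force: [-0.1, 0.2, 0.6]
grip_width: 0.994
diff 38 1.9982284382284383
the job is handed in; nothing more can be done
None
the job is handed in; nothing more can be done
```

The mallet is assembled and standing upright in its V-block, handed in at about 27.6 s of the 72 s allowed. I rolled the drum in two end-grips plus a small trim, released it with the slot up, and pushed the handle's tongue in until the collar met the drum.

**Last checks**
- **Slot angle at release:** two readings put the slot within about 2° of straight up, before I fetched the handle.
- **Tongue home:** it met resistance at TCP height 0.1376 m against 0.138 m expected, and I then pressed with about 15 N.
- **Lean after letting go:** the handle leaned 7–9° to the right (−y), because the 10 mm tongue has play in the 13 mm slot.
- **Correction:** I rolled the assembled mallet back about 4° by the drum ends. The handle now leans about 4°, and the drum, and so the slot, is turned 3–4° the other way. The handle is therefore not perfectly vertical.
- **At hand-in:** the gripper was open and clear. I saw nothing else on the bench out of place. Two pictures about 0.65 s apart differed on average by only about 2 grey levels around the mallet.

**Disagreements**
- The first roll read as about 58° from the drum's white end mark, against about 65° for the tool. I corrected the angle from the slot itself.
- The lean before the correction read 8.7° in the wrist camera and 6.9° in the scene camera.

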